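# Turn drive rollers pin-up, cradle them and scrap the pinless ones

## Task

Roll each roller that has a drive pin along the plywood board until its pin points straight up, and leave it lying there until all of them on the board are pin-up. Only then lift them over into the rod cradle, one to a trough, bedded between the rods and centred along them, with the pin still pointing up; any roller without a pin is scrap and goes in the blue reject crate at any time. Do not disturb the other things on the bench.

Things in the scene. Friction and masses are not known exactly. Their poses are not given: they have to be found in the camera images.
- roller_a: aluminium roller on the board: barrel d 44, 70 mm long, 0.3 kg; stub shafts d 14, 16 mm long at both ends. A dark 10 mm drive pin stands out sideways from the +x stub, 44 mm from the middle, tip 20 mm from the axis (clear of the board as it rolls). Origin mid-axis, 22 mm above the board's face; x along the axis, z along the pin. Starts with the pin 75-120 degrees off the top. May be absent
- roller_b: aluminium roller on the board: barrel d 44, 70 mm long, 0.3 kg; stub shafts d 14, 16 mm long at both ends. A dark 10 mm drive pin stands out sideways from the +x stub, 44 mm from the middle, tip 20 mm from the axis (clear of the board as it rolls). Origin mid-axis, 22 mm above the board's face; x along the axis, z along the pin. Starts with the pin 75-120 degrees off the top. May be absent
- roller_c: aluminium roller on the board: barrel d 44, 70 mm long, 0.3 kg; stub shafts d 14, 16 mm long at both ends. A dark 10 mm drive pin stands out sideways from the +x stub, 44 mm from the middle, tip 20 mm from the axis (clear of the board as it rolls). Origin mid-axis, 22 mm above the board's face; x along the axis, z along the pin. Starts with the pin 75-120 degrees off the top. May be absent
- roller_d: aluminium roller on the board: barrel d 44, 70 mm long, 0.3 kg; stub shafts d 14, 16 mm long at both ends. A dark 10 mm drive pin stands out sideways from the +x stub, 44 mm from the middle, tip 20 mm from the axis (clear of the board as it rolls). Origin mid-axis, 22 mm above the board's face; x along the axis, z along the pin. Starts with the pin 75-120 degrees off the top. May be absent
- blank_a: a scrap roller: same as the others (barrel d 44 x 70 mm, two stubs, 102 mm overall, 0.3 kg) but with no pin on either end, lying on the board. Origin on the axis at mid-length, x along the axis. May be absent
- blank_b: a scrap roller: same as the others (barrel d 44 x 70 mm, two stubs, 102 mm overall, 0.3 kg) but with no pin on either end, lying on the board. Origin on the axis at mid-length, x along the axis. May be absent
- board: fixed plywood rolling board, 400 mm square, upper face 12 mm above the bench, with an edge strip 8 mm wide all round rising 12 mm above that face. Rollers roll on it without slipping and coast up to about 15 mm when let go at speed. Origin under its centre, on the bench
- cradle: fixed wooden base 260 (its x) by 170 (its y) by 12 mm with four troughs for one roller each, in two lines of two: 125 mm apart along its x, 80 mm along its y. Each trough is two steel rods d 10, 64 mm long, along the cradle's x, centres 28 mm apart, tops 22 mm above the bench; a barrel beds between them. Origin under its centre, on the bench
- trough0 (a point): trough 0 of the cradle: where the middle of the axis of a bedded roller lies, 40.1 mm above the bench
- trough1 (a point): trough 1 of the cradle: where the middle of the axis of a bedded roller lies, 40.1 mm above the bench
- trough2 (a point): trough 2 of the cradle: where the middle of the axis of a bedded roller lies, 40.1 mm above the bench
- trough3 (a point): trough 3 of the cradle: where the middle of the axis of a bedded roller lies, 40.1 mm above the bench
- crate: the reject crate: fixed open blue plastic box, 200 mm (its x) by 170 mm (its y), 75 mm tall, walls and floor 5 mm. Origin under its centre, on the bench
- file_cup: not part of the job: open aluminium cup, 72 mm across, 90 mm tall. Origin at the centre of its underside
- oil_bottle: not part of the job: white plastic bottle, 60 mm across, 150 mm tall. Origin at the centre of its underside
- hammer: not part of the job: hammer lying on the bench. Origin in its handle's line
- wrench: not part of the job: steel wrench lying on the bench. Origin in its handle's line
- bearing: not part of the job: steel ring lying flat, 60 mm outside, 16 mm tall. Origin at the centre of its underside
- steel_block: not part of the job: steel block 75 x 50 x 25 mm. Origin at the centre of its underside
Things that resemble listed ones, but are neither listed nor needed, are in the scene too. Leave any yellow look-alike of the roller_a alone.

How it is judged:
On the way:
1. all the rollers that have a pin lie on the board at once, let go, pins within 15 degrees of straight up (angle between each of roller_a, roller_b, roller_c, roller_d's own z axis and vertical below 0.26 rad and x of roller_a in the frame of board between -0.2 and 0.2 m and y of roller_a in the frame of board between -0.2 and 0.2 m and height (world z) of each of roller_a, roller_b, roller_c, roller_d below 0.039 m and contact force between each of roller_a, roller_b, roller_c, roller_d and the fingers below 0.2 N and linear speed of each of roller_a, roller_b, roller_c, roller_d below 0.02 m/s and x of roller_b in the frame of board between -0.2 and 0.2 m and y of roller_b in the frame of board between -0.2 and 0.2 m and x of roller_c in the frame of board between -0.2 and 0.2 m and y of roller_c in the frame of board between -0.2 and 0.2 m and x of roller_d in the frame of board between -0.2 and 0.2 m and y of roller_d in the frame of board between -0.2 and 0.2 m), for 0.2 s.
At the end, for the whole second after the job is handed in: every pinned roller lies at rest bedded in a trough of its own (within 15 mm of the trough's point, along the rods), pin within 15 degrees of straight up; every pinless roller lies at rest in the crate (angle between each of roller_a, roller_b, roller_c, roller_d's own z axis and vertical below 0.26 rad and (horizontal distance between roller_a and trough0 below 0.015 m or horizontal distance between roller_a and trough1 below 0.015 m or horizontal distance between roller_a and trough2 below 0.015 m or horizontal distance between roller_a and trough3 below 0.015 m) and angle between the x axis of each of roller_a, roller_b, roller_c, roller_d and the x axis of cradle, either way round below 0.2 rad and height (world z) of roller_a between 0.035 and 0.046 m and linear speed of each of roller_a, roller_b, roller_c, roller_d below 0.02 m/s and (horizontal distance between roller_b and trough0 below 0.015 m or horizontal distance between roller_b and trough1 below 0.015 m or horizontal distance between roller_b and trough2 below 0.015 m or horizontal distance between roller_b and trough3 below 0.015 m) and height (world z) of roller_b between 0.035 and 0.046 m and (horizontal distance between roller_c and trough0 below 0.015 m or horizontal distance between roller_c and trough1 below 0.015 m or horizontal distance between roller_c and trough2 below 0.015 m or horizontal distance between roller_c and trough3 below 0.015 m) and height (world z) of roller_c between 0.035 and 0.046 m and (horizontal distance between roller_d and trough0 below 0.015 m or horizontal distance between roller_d and trough1 below 0.015 m or horizontal distance between roller_d and trough2 below 0.015 m or horizontal distance between roller_d and trough3 below 0.015 m) and height (world z) of roller_d between 0.035 and 0.046 m and x of blank_a in the frame of crate between -0.095 and 0.095 m and y of blank_a in the frame of crate between -0.08 and 0.08 m and height (world z) of each of blank_a, blank_b below 0.08 m and linear speed of each of blank_a, blank_b below 0.03 m/s and x of blank_b in the frame of crate between -0.095 and 0.095 m and y of blank_b in the frame of crate between -0.08 and 0.08 m); the robot touches nothing.
It fails at once if another thing on the bench shoved more than 4 cm (distance of any of file_cup, oil_bottle, hammer, wrench, bearing, steel_block from where it was at the start of the episode above 0.04 m).
Of roller_a, roller_b, roller_c, roller_d only 3 to 4 are there at a start; the rules pass over those that are not, and their reading is None.
Of blank_a, blank_b only 1 to 2 are there at a start; the rules pass over those that are not, and their reading is None.
At some moment in a run one of roller_a, roller_b, roller_c, roller_d, blank_a, blank_b may be knocked a few centimetres aside while the robot is not near it.
It also fails if it takes over 210 s, if anything falls off the work surface, if the arm or the gripper's body presses on something with over 40 N, if the wrist force passes 120 N, or if a joint passes its speed limit or range.

## Robot

A 6-joint arm with a two-finger parallel gripper is mounted at the origin on the work surface. World frame = base frame: x ahead of the robot, y to its left, z up, the work surface at z = 0. Lengths are in m, angles in rad, forces in N, time in s.
With the tool pointing down it reaches from about 0.35 to 0.975 m from the base axis. Payload 4.9 kg.
Tool frame: the origin (TCP) lies midway between the tips of the shut fingers; the grasp point (between the pads) lies 19 mm behind it (ctrl.hold_point_z is the distance from the TCP to the grasp point, in m); z points along the fingers, y is the line along which they close (so a half turn about z gives the same grasp; the last joint's range is limited). The gripper opens to 85 mm and grips with 20 to 120 N. Pads are 22 mm wide; open, the fingers measure 114 mm over their backs; the gripper's body (76 mm by 85 mm) begins 54 mm behind the grasp point. The pads swing forward as they close: fully open they stand 13 mm farther back than shut.
Start: joints at [1.063, 0.053, 1.613, -0, 1.476, -0.119], TCP at [0.237, 0.578, 0.231] pointing down, gripper open.
Joint ranges: [-3.01, 3.01], [-1.01, 2.22], [0.06, 2.58], [-1.02, 4.17], [0.09, 2.62], [-3.14, 3.14]. Speed limits (rad/s): [2.57, 2.57, 3.14, 3.14, 3.14, 3.14].

## Interface

Orientations are given as a rotation vector (axis times angle).
In Python, from station import status, viewer, finish_job, ctrl gives the robot as it stands.
- The arm moves only by the shell command python3 -m jog 'ROWS' [FORCE]. ROWS is JSON, a list of rows, each a list of 7 numbers: the turn, a rotation vector about the tool's x, y, z each as a share of 5 degrees, from -1 to 1, then the shift along the tool's x, y, z each as a share of 30 mm, from -1 to 1, then the opening, from -1 (shut) to 1 (fully open). A call has 1 to 5 rows; each row shifts and turns the commanded pose from where the row before left it, along the tool's axes as they then stand; what a row does not reach is not made up. A row lasts 1/8 s, in which the tool goes at most 62.5 mm and 10.7 degrees, less where a joint would pass 70% of its speed; a pose out of reach is approached as far as the arm can. A call with a number of a shift or a turn outside -1 to 1 is refused whole. A call with a gripper value outside its range is refused whole. The fingers move at their own pace and stop on an object; FORCE is the grip in N (left out, the last holds). Time passes only in rows, so rows that do not move let the fingers close. It gives the time, the measured TCP pose, the force, the opening and the grip force at its end, in the units of the state.
- status.get_obs(): the state, without advancing time (a new reading comes with each control period).
- viewer.get_image(name): name is "scene" or "top"; returns a dict with "img" (420x560x3 uint8, red, green, blue), "fovy" (degrees; the focal length in pixels is half the picture's height over the tangent of half this angle, whatever the lens; pixels are square), "cx", "cy" (the principal point, pixels), "distortion" ([k1, k2, p1, p2, k3] as OpenCV has them; the pictures are not rectified), "rvec" (rotation vector, rad) and "tvec" (3), from world to camera coordinates, as OpenCV has them. Camera axes: x right, y down, z forward; pixel columns grow to the right and rows downward; lengths in m; the calibration is good to about 2 mm. A picture is of the moment at which its call begins. There is no depth.
- finish_job(): hands the job in; it is judged then, once.
The state is a dict: "t": time; "q": joint angles; "dq": joint speeds; "effort": joint torques, N m; "tool_pos": TCP position; "tool_rot": TCP orientation; "contact_force": force on the tool from outside, world axes, zero at the start; "wrist_torque": the same for the moment, N m; "opening": finger opening in m; "grip_force": force on a finger pad.
Only numpy, scipy, OpenCV 4.12 (cv2) and the standard library are available. Lean on these libraries where they do the work, as an engineer would, in place of code of your own. Each camera call takes 0.05 s, during which the arm holds its last target. There are 200 camera calls.

## Working session

There is one attempt and no reset: what is moved stays moved. The work goes in short steps, Python scripts to look and compute and a shell command to move; the robot and the scene stay as the last step left them, time stands still between calls to the robot, and variables do not carry over. Pictures are saved under pics/ and viewed, at most 14 in all, crops included, and the job is handed in when it is done.

```bash
ls; mkdir -p pics; cat > h.py <<'E'
import numpy as np, cv2
from station import status, viewer, ctrl
def get(n):
    d=viewer.get_image(n); im=d["img"]; h=im.shape[0]
    f=h/2/np.tan(np.radians(d["fovy"])/2)
    K=np.array([[f,0,d["cx"]],[0,f,d["cy"]],[0,0,1]])
    return dict(im=np.ascontiguousarray(im[:,:,::-1]),K=K,D=np.array(d["distortion"],float),r=np.array(d["rvec"],float),t=np.array(d["tvec"],float))
def ray(c,uv,z):
    uv=np.array(uv,float).reshape(-1,1,2)
    n=cv2.undistortPoints(uv,c["K"],c["D"]).reshape(-1,2)
    R=cv2.Rodrigues(c["r"])[0]; o=-R.T@c["t"]
    d=np.c_[n,np.ones(len(n))]@R
    return o+d*((z-o[2])/d[:,2])[:,None]
def proj(c,P):
    return cv2.projectPoints(np.array(P,float).reshape(-1,1,3),c["r"],c["t"],c["K"],c["D"])[0].reshape(-1,2)
E
python3 - <<'E'
from h import *
for n in("top","scene"):
    c=get(n); cv2.imwrite(f"pics/{n}0.png",c["im"]); R=cv2.Rodrigues(c["r"])[0]; print(n,-R.T@c["t"],c["K"][0,0],c["D"],R[2])
print(status.get_obs())
E
```

```text
pics
top [ 0.39428317 -0.02049827  1.42364129] 443.9685835549098 [-0.05457057  0.          0.          0.          0.        ] [ 0.04653808 -0.00959559 -0.99887043]
scene [0.91400819 0.43605447 1.16442995] 407.44189825422984 [-0.06420151  0.          0.          0.          0.        ] [-0.35062131 -0.36483075 -0.86253303]
{'t': 0.1, 'q': array([ 1.06303222e+00,  5.33082123e-02,  1.61415407e+00,  3.13321366e-05,
        1.47598671e+00, -1.18989256e-01]), 'dq': array([ 0.00038384, -0.00173088, -0.00239496, -0.00070624,  0.00149438,
        0.00133046]), 'effort': array([ 1.27878036e-03, -3.94899881e+01, -3.71365857e+01,  2.34805259e-05,
        3.93164344e-03,  4.42233727e-06]), 'tool_pos': array([0.23662154, 0.57787408, 0.23017674]), 'tool_rot': array([-6.06735526e-01, -3.08183178e+00,  2.75828924e-03]), 'contact_force': array([-0.20447555, -0.22946616, -0.63570145]), 'wrist_torque': array([ 0.04233737,  0.0169519 , -0.02435193]), 'grip_force': 0.0, 'opening': 0.08555654779078048}
```

View pics/top0.png

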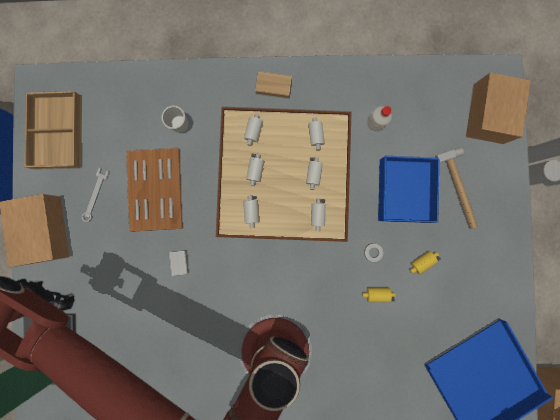

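View pics/scene0.png

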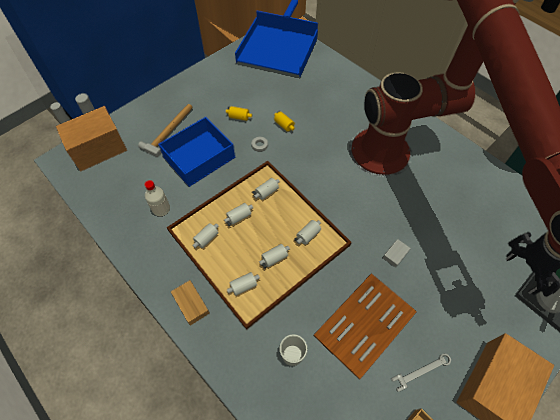

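The top view shows six rollers on the board: (254,130), (256,169), (251,212), (317,133), (315,173) and (318,214). The cradle is at (154,190) and the blue crate at (409,189). Look-alikes are the two yellow rollers at (379,295) and (425,262) and the other blue tray at (488,375). All six metal ones are the job, and pins decide which are scrap, so I'll check a close crop.

```bash
python3 - <<'E'
from h import *
t=cv2.imread("pics/top0.png"); s=cv2.imread("pics/scene0.png")
a=cv2.resize(t[105:243,215:353],(795,795),interpolation=cv2.INTER_CUBIC)
# assemble: left col and right col of top side by side
L=t[108:236,236:272]; Rr=t[108:236,299:335]
tiles=[L[i:i+43] for i in(0,40,85)]+[Rr[i:i+43] for i in(2,42,85)]
row=[cv2.resize(x,(252,300),interpolation=cv2.INTER_CUBIC) for x in tiles]
cv2.imwrite("pics/topc.png",np.vstack([np.hstack(row[:3]),np.hstack(row[3:])]))
cs=[(244,284),(275,256),(308,233),(206,236),(239,214),(267,190)]
row=[cv2.resize(s[y-20:y+20,x-25:x+25],(266,213),interpolation=cv2.INTER_CUBIC) for x,y in cs]
cv2.imwrite("pics/scec.png",np.vstack([np.hstack(row[:3]),np.hstack(row[3:])]))
E
```

```text
(no output)
```

View pics/topc.png

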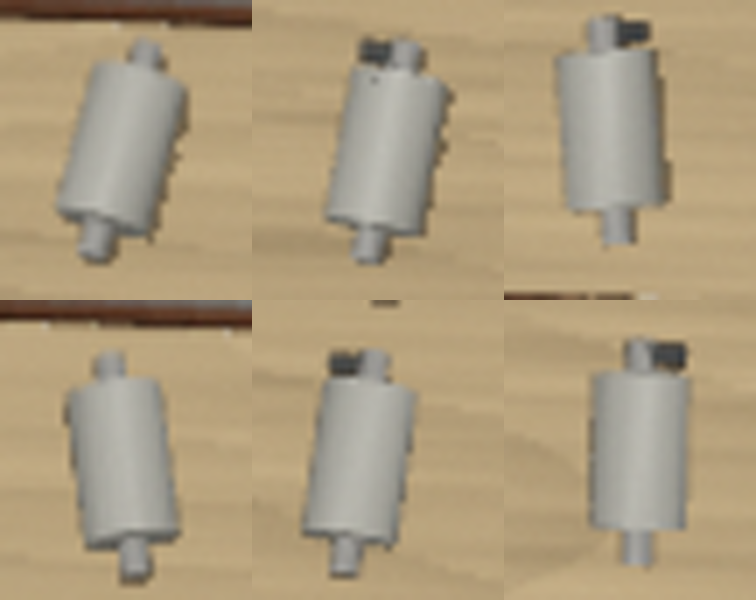

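View pics/scec.png

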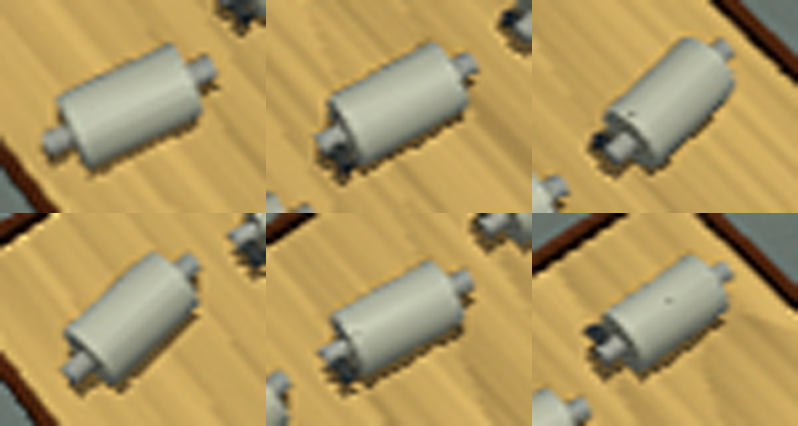

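All six have clear stubs. The far pair (254,130) and (317,133) have no pin, so they are the blanks. The other four carry a dark pin on the far (+x) stub: (256,169) and (315,173) pin left (+y), (251,212) and (318,214) pin right (−y). Next I'll measure them.

```bash
cat >> h.py <<'E'
def contours(m,lo,hi):
    cs=cv2.findContours(m.astype(np.uint8)*255,cv2.RETR_EXTERNAL,cv2.CHAIN_APPROX_NONE)[0]
    return [c for c in cs if lo<=cv2.contourArea(c)<=hi]
def pca(P):
    m=P.mean(0); w,v=np.linalg.eigh(np.cov((P-m).T)); a=v[:,1]; a=a*np.sign(a[0]); return m,a
def fillpts(shape,c):
    k=np.zeros(shape[:2],np.uint8); cv2.drawContours(k,[c],-1,1,-1); ys,xs=np.nonzero(k); return np.c_[xs,ys].astype(float)
def rollers(c,z=0.034,box=(0.3,0.95,-0.75,0.75)):
    hsv=cv2.cvtColor(c["im"],cv2.COLOR_BGR2HSV); out=[]
    m=(hsv[...,1]<45)&(hsv[...,2]>125)
    for k in contours(m,250,2500):
        px=fillpts(m.shape,k); P=ray(c,px,z)[:,:2]; mm,a=pca(P)
        n=np.array([-a[1],a[0]]); l=np.ptp(P@a); w=np.percentile(P@n,98)-np.percentile(P@n,2)
        if not(.085<l<.13 and .033<w<.062): continue
        mid=((P@a).max()+(P@a).min())/2*a+((P@n).max()+(P@n).min())/2*n
        # dark pin near the stub
        dk=(hsv[...,2]<85); ys,xs=np.nonzero(dk); u=px.mean(0)
        s=(abs(xs-u[0])<35)&(abs(ys-u[1])<35); q=np.c_[xs,ys][s].astype(float); pin=None
        if len(q):
            Q=ray(c,q,z)[:,:2]-mid; s=(abs(abs(Q@a)-.044)<.012)&(abs(Q@n)<.03)
            if s.sum()>=4: pin=(s.sum(),(Q[s]@a).mean(),(Q[s]@n).mean(),q[s].mean(0).round(1))
        out.append(dict(px=u.round(1),xy=mid,yaw=np.degrees(np.arctan2(a[1],a[0])),l=l,w=w,pin=pin))
    return out
E
python3 - <<'E'
from h import *
np.set_printoptions(precision=4,suppress=True)
for n in("top","scene"):
    c=get(n)
    print(n)
    for r in rollers(c): print(r["px"],r["xy"],"yaw %.1f l %.3f w %.3f"%(r["yaw"],r["l"],r["w"]),r["pin"])
    hsv=cv2.cvtColor(c["im"],cv2.COLOR_BGR2HSV)
    for k in contours((hsv[...,0]>105)&(hsv[...,0]<130)&(hsv[...,1]>130),800,9000):
        x,y,w,h=cv2.boundingRect(k); R=cv2.minAreaRect(ray(c,k.reshape(-1,2),.075)[:,:2].astype(np.float32)); print("blue",x,y,w,h,R)
    for k in contours((hsv[...,0]<14)&(hsv[...,1]>100)&(hsv[...,2]>70),1500,9000):
        x,y,w,h=cv2.boundingRect(k); R=cv2.minAreaRect(ray(c,k.reshape(-1,2),.012)[:,:2].astype(np.float32)); print("brown",x,y,w,h,R)
    u=(122,185,140,235) if n=="top" else (310,420,270,385)
    m=np.zeros(hsv.shape[:2],bool); m[u[2]:u[3],u[0]:u[1]]=1
    m&=(hsv[...,1]<60)&(hsv[...,2]>130)
    for k in contours(m,20,200):
        P=ray(c,fillpts(m.shape,k),.02)[:,:2]; mm,a=pca(P); print("rod",fillpts(m.shape,k).mean(0),mm,np.degrees(np.arctan2(a[1],a[0])),np.ptp(P@a))
E
```

```text
top
[492.3 244. ] [ 0.3193 -0.7071] yaw -44.5 l 0.099 w 0.056 None
[317.8 214.6] [ 0.4285 -0.146 ] yaw -2.6 l 0.097 w 0.038 (np.int64(13), np.float64(0.04315416200060043), np.float64(-0.013743033009766845), array([322.2, 200.8]))
[250.4 211.2] [0.4438 0.0642] yaw 2.3 l 0.100 w 0.038 (np.int64(12), np.float64(0.04346896109390928), np.float64(-0.012263672262431533), array([253.5, 197. ]))
[313.9 172.3] [ 0.5609 -0.1379] yaw -9.9 l 0.100 w 0.039 (np.int64(9), np.float64(0.041008649415118635), np.float64(0.013225601884799236), array([311.7, 159.1]))
[254.5 168.6] [0.5752 0.0492] yaw -12.6 l 0.100 w 0.038 (np.int64(8), np.float64(0.04276222237924478), np.float64(0.012410951722987904), array([253.2, 155.2]))
[316.  132.4] [ 0.6866 -0.1479] yaw 4.0 l 0.097 w 0.040 None
[252.6 128.2] [0.7045 0.053 ] yaw -17.1 l 0.100 w 0.039 None
blue 425 319 128 101 ((-0.09632430225610733, -0.6569318771362305), (0.2994181513786316, 0.29596105217933655), 28.63983726501465)
blue 378 156 61 67 ((0.4996327757835388, -0.42384040355682373), (0.18492496013641357, 0.20004375278949738), 86.73320007324219)
blue 0 109
[... 1572 characters left out ...]
od [407.4615 377.0059] [0.5572 0.5539] -27.74758835803725 0.07891202723412105
rod [367.4483 351.6379] [0.5842 0.4353] 1.9113988338867582 0.060454368943776426
rod [359.5273 344.3091] [0.585 0.407] 1.522581132971559 0.06074202022881969
rod [344.9833 331.45  ] [0.5878 0.3552] 1.8160230030210893 0.06173595532788834
rod [337.7692 324.1538] [0.5873 0.3272] 2.0857930122190327 0.06211358091408792
rod [394.8776 319.4286] [0.4597 0.431 ] 2.4667728674918292 0.06344233964915102
rod [387.08 312.64] [0.4605 0.4028] 1.90555077681388 0.06161091979168498
rod [373.0444 300.4889] [0.4622 0.3513] 1.8119639789450288 0.06000454633359348
rod [365.3846 294.1795] [0.4638 0.3233] 2.1336315555711822 0.0601326909193976
```

```bash
cat >> h.py <<'E'
from scipy.spatial.transform import Rotation as Ro
def plan(x,y,z,yaw):
    o=status.get_obs(); R0=Ro.from_rotvec(o["tool_rot"]); a=R0.as_matrix()[:,0]
    cur=np.degrees(np.arctan2(a[1],a[0])); yy=yaw+180*np.round((cur-yaw)/180)
    c,s=np.cos(np.radians(yy)),np.sin(np.radians(yy))
    R1=Ro.from_matrix(np.array([[c,s,0],[s,-c,0],[0,0,-1]]))
    turn=(R0.inv()*R1).as_rotvec(degrees=True)/5
    d=R1.inv().apply(np.array([x,y,z])-o["tool_pos"])/.03
    print("t %.1f at %s yaw %.1f  TURN %s  SHIFT %s (after turn)"%(o["t"],o["tool_pos"].round(4),cur,turn.round(2),d.round(2)))
E
python3 - <<'E'
from h import *
plan(.704,.054,.23,-17)
plan(.704,.054,.10,-17)
E
python3 -m jog --help | head -5
```

```text
t 0.2 at [0.2367 0.578  0.2305] yaw 157.7  TURN [-0.02 -0.   -1.06]  SHIFT [-20.   -12.15   0.02] (after turn)
t 0.2 at [0.2367 0.578  0.2305] yaw 157.7  TURN [-0.02 -0.   -1.06]  SHIFT [-20.   -12.15   4.35] (after turn)invalid input: not JSON, or not a number
```

```bash
J="python3 -m jog"
python3 -m jog '[[0,0,-1,0,0,0,1],[0,0,0,-1,-0.6,0,1],[0,0,0,-1,-0.6,0,1],[0,0,0,-1,-0.6,0,1],[0,0,0,-1,-0.6,0,1]]' >/dev/null
python3 -m jog '[[0,0,0,-1,-0.6,0,1],[0,0,0,-1,-0.6,0,1],[0,0,0,-1,-0.6,0,1],[0,0,0,-1,-0.6,0,1],[0,0,0,-1,-0.6,0,1]]' >/dev/null
python3 -m jog '[[0,0,0,-1,-0.6,0,1],[0,0,0,-1,-0.6,0,1],[0,0,0,-1,-0.6,0,1],[0,0,0,-1,-0.6,0,1],[0,0,0,-1,-0.6,0,1]]' >/dev/null
python3 -m jog '[[0,0,0,-1,-0.6,0,1],[0,0,0,-1,-0.6,0,1],[0,0,0,-1,-0.6,0,1],[0,0,0,-1,-0.6,0,1],[0,0,0,0,0,0,1]]'
python3 - <<'E'
from h import *
plan(.704,.054,.10,-17)
plan(.704,.054,.012,-17)
E
```

```text
t: 2.7
tool_pos: [0.6572, 0.1067, 0.2306]
tool_rot: [-0.476, -3.105, 0.001]
contact_force: [0.4, 0.1, -0.7]
opening: 0.0853
grip_force: 0.0
t 2.7 at [0.6572 0.1067 0.2306] yaw 162.6  TURN [-0.01 -0.01 -0.09]  SHIFT [-2.01 -1.22  4.35] (after turn)
t 2.7 at [0.6572 0.1067 0.2306] yaw 162.6  TURN [-0.01 -0.01 -0.09]  SHIFT [-2.01 -1.22  7.29] (after turn)
```

```bash
python3 -m jog '[[0,0,0,-1,-0.6,1,1],[0,0,0,-1,-0.6,1,1],[0,0,0,0,0,1,1],[0,0,0,0,0,1,1],[0,0,0,0,0,1,1]]' >/dev/null
python3 -m jog '[[0,0,0,0,0,1,1],[0,0,0,0,0,1,1],[0,0,0,0,0,0.3,1],[0,0,0,0,0,0,1],[0,0,0,0,0,0,-1]]' 40
python3 -m jog '[[0,0,0,0,0,0,-1],[0,0,0,0,0,0,-1],[0,0,0,0,0,0,-1],[0,0,0,0,0,0,-1],[0,0,0,0,0,0,-1]]' 
python3 -m jog '[[0,0,0,0,0,-1,-1],[0,0,0,0,0,-1,-1],[0,0,0,0,0,-1,-1],[0,0,0,0,0,-1,-1],[0,0,0,0,0,-1,-1]]'
python3 - <<'E'
from h import *
plan(.502,-.401,.16,0)
E
```

```text
t: 3.95
tool_pos: [0.7041, 0.0566, 0.0143]
tool_rot: [0.471, 3.103, 0.001]
contact_force: [-0.6, 0.2, 0.7]
opening: 0.0697
grip_force: 0.0
t: 4.58
tool_pos: [0.7039, 0.0561, 0.0141]
tool_rot: [0.472, 3.104, -0.0]
contact_force: [-1.1, -0.4, 5.7]
opening: 0.0428
grip_force: 40.4
t: 5.2
tool_pos: [0.7018, 0.0566, 0.1612]
tool_rot: [-0.471, -3.103, 0.0]
contact_force: [0.8, -0.2, -3.4]
opening: 0.043
grip_force: 42.1
t 5.2 at [0.7018 0.0566 0.1612] yaw 162.7  TURN [-0.   -0.04 -3.46]  SHIFT [  6.66 -15.25   0.04] (after turn)
```

```bash
python3 -m jog '[[0,0,-1,0.43,-1,0,-1],[0,0,-1,0.43,-1,0,-1],[0,0,-1,0.43,-1,0,-1],[0,0,-0.5,0.43,-1,0,-1],[0,0,0,0.43,-1,0,-1]]' >/dev/null
python3 -m jog '[[0,0,0,0.43,-1,0,-1],[0,0,0,0.43,-1,0,-1],[0,0,0,0.43,-1,0,-1],[0,0,0,0.43,-1,0,-1],[0,0,0,0.43,-1,0,-1]]' >/dev/null
python3 -m jog '[[0,0,0,0.43,-1,0,-1],[0,0,0,0.43,-1,0,-1],[0,0,0,0.43,-1,0,-1],[0,0,0,0,0,0,-1],[0,0,0,0,0,0,-1]]'
python3 - <<'E'
from h import *
plan(.502,-.410,.03,0)
c=get("scene"); cv2.imwrite("pics/s1.png",c["im"]); 
E
```

```text
t: 7.08
tool_pos: [0.5165, -0.3223, 0.1611]
tool_rot: [0.006, -3.14, -0.003]
contact_force: [-0.1, 0.1, -4.9]
opening: 0.0428
grip_force: 42.2
t 7.1 at [ 0.5165 -0.3223  0.1611] yaw -179.8  TURN [ 0.02 -0.01  0.04]  SHIFT [ 0.48 -2.92  4.37] (after turn)
```

View pics/s1.png

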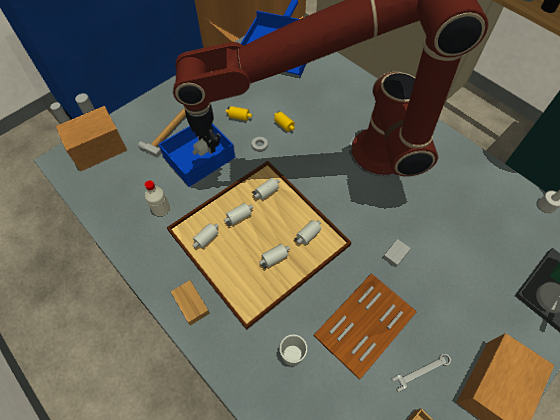

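The roller is held near the crate at (200,140) and the rest is undisturbed. I'll lower it and release.

```bash
python3 -m jog '[[0,0,0,0.24,-1,0,-1],[0,0,0,0.24,-1,0,-1],[0,0,0,0,-0.92,0,-1],[0,0,0,0,0,1,-1],[0,0,0,0,0,1,-1]]' >/dev/null
python3 -m jog '[[0,0,0,0,0,1,-1],[0,0,0,0,0,1,-1],[0,0,0,0,0,0.4,-1],[0,0,0,0,0,0,-1],[0,0,0,0,0,0,0.3]]'
python3 -m jog '[[0,0,0,0,0,0,0.3],[0,0,0,0,0,0,0.3],[0,0,0,0,0,-1,0.3],[0,0,0,0,0,-1,0.3],[0,0,0,0,0,-1,0.3]]'
python3 -m jog '[[0,0,0,0,0,-1,1],[0,0,0,0,0,-1,1],[0,0,0,0,0,0,1]]'
python3 - <<'E'
from h import *
np.set_printoptions(precision=4,suppress=True)
plan(.687,-.148,.18,4)
plan(.687,-.148,.012,4)
c=get("top")
for r in rollers(c): print(r["px"],r["xy"],"yaw %.1f l %.3f w %.3f"%(r["yaw"],r["l"],r["w"]))
E
```

```text
t: 8.38
tool_pos: [0.5045, -0.4119, 0.033]
tool_rot: [-0.007, 3.138, -0.005]
contact_force: [-0.5, -0.6, 0.0]
opening: 0.0554
grip_force: 0.0
t: 9.0
tool_pos: [0.5031, -0.4109, 0.122]
tool_rot: [-0.006, 3.141, -0.001]
contact_force: [-0.2, -0.1, -0.2]
opening: 0.0555
grip_force: 0.0
t: 9.38
tool_pos: [0.5045, -0.4123, 0.1847]
tool_rot: [-0.006, 3.136, -0.009]
contact_force: [0.2, 0.6, 0.2]
opening: 0.0855
grip_force: 0.0
t 9.4 at [ 0.5045 -0.4123  0.1847] yaw -179.8  TURN [-0.06  0.06 -0.76]  SHIFT [-6.68  8.36  0.16] (after turn)
t 9.4 at [ 0.5045 -0.4123  0.1847] yaw -179.8  TURN [-0.06  0.06 -0.76]  SHIFT [-6.68  8.36  5.76] (after turn)
[317.8 214.6] [ 0.4286 -0.1461] yaw -2.9 l 0.097 w 0.039
[250.6 211.2] [0.4439 0.0636] yaw 2.2 l 0.100 w 0.039
[313.9 172.6] [ 0.5609 -0.1379] yaw -9.4 l 0.100 w 0.040
[254.6 169. ] [0.5748 0.0488] yaw -11.9 l 0.101 w 0.040
[316.  132.6] [ 0.6868 -0.1478] yaw 4.1 l 0.103 w 0.040
```

```bash
python3 -m jog '[[0,0,-0.75,0,0,0,1],[0,0,0,-0.74,0.93,0,1],[0,0,0,-0.74,0.93,0,1],[0,0,0,-0.74,0.93,0,1],[0,0,0,-0.74,0.93,0,1]]' >/dev/null
python3 -m jog '[[0,0,0,-0.74,0.93,0,1],[0,0,0,-0.74,0.93,0,1],[0,0,0,-0.74,0.93,0,1],[0,0,0,-0.74,0.93,0,1],[0,0,0,-0.74,0.93,0,1]]' >/dev/null
python3 -m jog '[[0,0,0,0,0,1,1],[0,0,0,0,0,1,1],[0,0,0,0,0,0,1],[0,0,0,0,0,0,1]]'
python3 - <<'E'
from h import *
plan(.687,-.148,.013,4)
E
```

```text
t: 11.18
tool_pos: [0.6848, -0.1465, 0.1203]
tool_rot: [0.109, -3.139, -0.0]
contact_force: [0.5, 0.2, 0.8]
opening: 0.0854
grip_force: 0.0
t 11.2 at [ 0.6848 -0.1465  0.1203] yaw -176.0  TURN [ 0.   -0.   -0.01]  SHIFT [-0.07 -0.06  3.58] (after turn)
```

```bash
python3 -m jog '[[0,0,0,0,-0.05,1,1],[0,0,0,0,0,1,1],[0,0,0,0,0,1,1],[0,0,0,0,0,0.55,1],[0,0,0,0,0,0,-1]]' >/dev/null
python3 -m jog '[[0,0,0,0,0,0,-1],[0,0,0,0,0,0,-1],[0,0,0,0,0,0,-1],[0,0,0,0,0,0,-1],[0,0,0,0,0,0,-1]]' 
python3 -m jog '[[0,0,0,0,0,-1,-1],[0,0,0,0,0,-1,-1],[0,0,0,0,0,-1,-1],[0,0,0,0,0,-1,-1],[0,0,0,0,0,-1,-1]]'
python3 - <<'E'
from h import *
plan(.502,-.450,.16,0)
E
```

```text
t: 12.42
tool_pos: [0.6865, -0.1482, 0.0162]
tool_rot: [-0.109, 3.136, -0.002]
contact_force: [-0.6, 1.7, 5.9]
opening: 0.0429
grip_force: 41.1
t: 13.05
tool_pos: [0.6841, -0.1477, 0.1635]
tool_rot: [0.109, -3.138, -0.001]
contact_force: [0.1, 0.3, -2.7]
opening: 0.0428
grip_force: 41.4
t 13.1 at [ 0.6841 -0.1477  0.1635] yaw -176.0  TURN [ 0.   -0.02  0.79]  SHIFT [  6.07 -10.08   0.12] (after turn)
```

```bash
python3 -m jog '[[0,0,0.8,0,0,0,-1],[0,0,0,0.6,-1,0,-1],[0,0,0,0.6,-1,0,-1],[0,0,0,0.6,-1,0,-1],[0,0,0,0.6,-1,0,-1]]' >/dev/null
python3 -m jog '[[0,0,0,0.6,-1,0,-1],[0,0,0,0.6,-1,0,-1],[0,0,0,0.6,-1,0,-1],[0,0,0,0.6,-1,0,-1],[0,0,0,0.6,-1,0,-1]]' >/dev/null
python3 -m jog '[[0,0,0,0.6,-1,0,-1],[0,0,0,0,0,1,-1],[0,0,0,0,0,1,-1],[0,0,0,0,0,1,-1],[0,0,0,0,0,0,-1]]'
python3 -m jog '[[0,0,0,0,0,0.4,-1],[0,0,0,0,0,0,-1],[0,0,0,0,0,0,0.3],[0,0,0,0,0,0,0.3],[0,0,0,0,0,0,0.3]]'
python3 -m jog '[[0,0,0,0,0,-1,0.3],[0,0,0,0,0,-1,0.3],[0,0,0,0,0,-1,1],[0,0,0,0,0,-1,1],[0,0,0,0,0,0,1]]' >/dev/null
python3 - <<'E'
from h import *
np.set_printoptions(precision=4,suppress=True)
plan(.561,-.138,.19,-9.7)
c=get("top"); cv2.imwrite("pics/t2.png",cv2.resize(c["im"][105:245,200:460],(780,420),interpolation=cv2.INTER_CUBIC))
for r in rollers(c): print(r["px"],r["xy"],"yaw %.1f l %.3f w %.3f"%(r["yaw"],r["l"],r["w"]))
c=get("scene"); cv2.imwrite("pics/s2.png",cv2.resize(c["im"][100:300,140:360],(660,600),interpolation=cv2.INTER_CUBIC))
E
```

```text
t: 14.92
tool_pos: [0.5024, -0.4453, 0.0692]
tool_rot: [-0.001, -3.136, -0.01]
contact_force: [-0.8, 0.0, -3.8]
opening: 0.0424
grip_force: 41.5
t: 15.55
tool_pos: [0.5054, -0.4483, 0.063]
tool_rot: [0.001, 3.14, -0.002]
contact_force: [-0.1, -0.1, -0.3]
opening: 0.056
grip_force: 0.0
t 16.2 at [ 0.5063 -0.4493  0.186 ] yaw 180.0  TURN [-0.06  0.06  1.94]  SHIFT [-0.05 10.54 -0.13] (after turn)
[317.8 214.6] [ 0.4286 -0.1461] yaw -2.7 l 0.097 w 0.039
[250.6 211.2] [0.4439 0.0637] yaw 2.4 l 0.100 w 0.039
[313.9 172.6] [ 0.5609 -0.1379] yaw -9.3 l 0.100 w 0.040
[254.6 169. ] [0.5748 0.0488] yaw -12.0 l 0.101 w 0.040
```

View pics/s2.png

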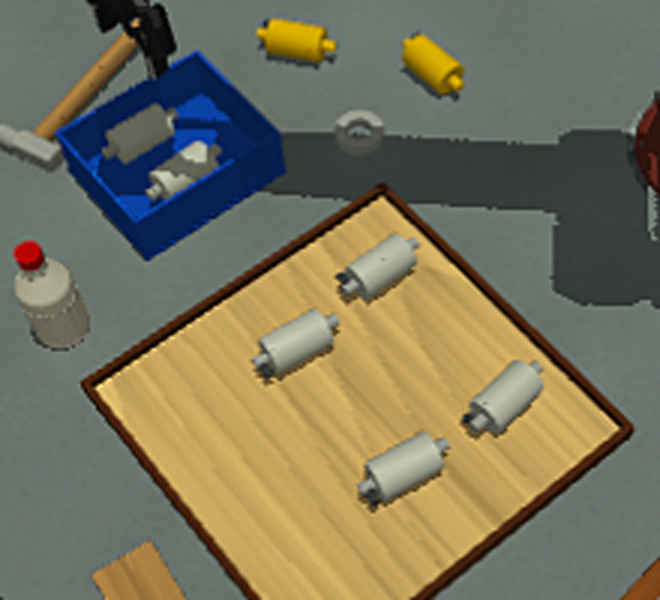

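Both blanks lie in the crate at (140,130) and (180,170) in the crop, and the four pinned rollers haven't moved. Now I'll roll R2 toward −y, inside a cage of nearly closed fingers.

```bash
python3 -m jog '[[0,0,1,0,0,0,1],[0,0,0.9,0,0,0,1],[0,0,0,0,1,0,1],[0,0,0,0,1,0,1],[0,0,0,0,1,0,1]]' >/dev/null
python3 -m jog '[[0,0,0,0,1,0,1],[0,0,0,0,1,0,1],[0,0,0,0,1,0,1],[0,0,0,0,1,0,1],[0,0,0,0,1,0,1]]' >/dev/null
python3 -m jog '[[0,0,0,0,1,0,1],[0,0,0,0,1,0,1],[0,0,0,0,0.5,1,1],[0,0,0,0,0,1,1],[0,0,0,0,0,0,1]]'
python3 - <<'E'
from h import *
plan(.561,-.138,.014,-9.5)
E
```

```text
t: 18.15
tool_pos: [0.5537, -0.1356, 0.1167]
tool_rot: [-0.26, -3.122, -0.004]
contact_force: [0.4, -0.4, -0.4]
opening: 0.0852
grip_force: 0.0
t 18.1 at [ 0.5537 -0.1356  0.1167] yaw 170.5  TURN [ 0.02 -0.11 -0.  ]  SHIFT [-0.25 -0.04  3.42] (after turn)
```

```bash
python3 -m jog '[[0,0,0,-0.2,0,1,1],[0,0,0,0,0,1,1],[0,0,0,0,0,1,1],[0,0,0,0,0,0.4,0.13],[0,0,0,0,0,0,0.13]]' >/dev/null
python3 -m jog '[[0,0,0,0,0,0,0.13],[0,0,0,0,0,0,0.13],[0,0,0,0,0,0,0.13],[0,0,0,0,-0.2,0,0.13],[0,0,0,0,-0.2,0,0.13]]'
python3 -m jog '[[0,0,0,0,-0.2,0,0.13],[0,0,0,0,-0.2,0,0.13],[0,0,0,0,-0.2,0,0.13],[0,0,0,0,-0.2,0,0.13],[0,0,0,0,0,0,0.13]]'
python3 -m jog '[[0,0,0,0,0,0,0.13],[0,0,0,0,0,0,0.13],[0,0,0,0,0,0,1],[0,0,0,0,0,0,1],[0,0,0,0,0,0,1]]'
python3 -m jog '[[0,0,0,0,0,-1,1],[0,0,0,0,0,-1,1],[0,0,0,0,0,-1,1],[0,0,0,0,0,0,1]]' >/dev/null
python3 - <<'E'
from h import *
plan(.4286,-.146,.10,-2.7)
plan(.4286,-.146,.014,-2.7)
c=get("scene"); cv2.imwrite("pics/s3.png",cv2.resize(c["im"][160:260,180:330],(750,500),interpolation=cv2.INTER_CUBIC))
E
```

```text
t: 19.4
tool_pos: [0.5609, -0.1504, 0.0199]
tool_rot: [0.261, 3.131, -0.0]
contact_force: [-0.2, 0.7, -0.7]
opening: 0.0482
grip_force: 0.1
t: 20.02
tool_pos: [0.5568, -0.1742, 0.0198]
tool_rot: [0.262, 3.131, -0.0]
contact_force: [-1.1, -0.7, 0.1]
opening: 0.048
grip_force: 0.0
t: 20.65
tool_pos: [0.5569, -0.1736, 0.0198]
tool_rot: [-0.261, -3.131, 0.0]
contact_force: [-0.6, -0.0, -0.0]
opening: 0.0852
grip_force: 0.0
t 21.1 at [ 0.559  -0.1745  0.1131] yaw 170.5  TURN [-0.02  0.07 -1.36]  SHIFT [4.39 0.74 0.44] (after turn)
t 21.1 at [ 0.559  -0.1745  0.1131] yaw 170.5  TURN [-0.02  0.07 -1.36]  SHIFT [4.39 0.74 3.3 ] (after turn)
```

View pics/s3.png

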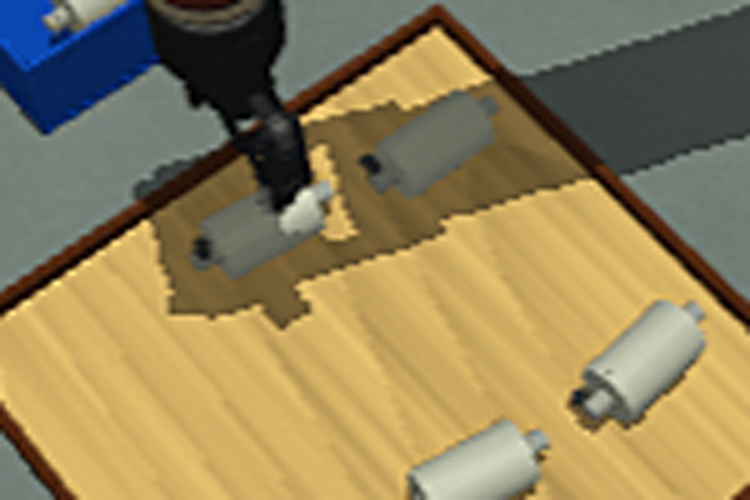

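R2 rolled and its pin (crop ~(205,247)) sits over the stub, roughly up. R3 next, rolling toward +y.

```bash
python3 -m jog '[[0,0,-1,0,0,0,1],[0,0,-0.36,1,0.2,0,1],[0,0,0,1,0.2,0,1],[0,0,0,1,0.2,0,1],[0,0,0,1,0.14,0,1]]' >/dev/null
python3 -m jog '[[0,0,0,0.35,0,1,1],[0,0,0,0,0,1,1],[0,0,0,0,0,0,1]]' >/dev/null
python3 - <<'E'
from h import *
plan(.4286,-.146,.016,-2.7)
plan(.4286,-.110,.016,-2.7)
E
```

```text
t 22.2 at [ 0.4245 -0.1426  0.0458] yaw 177.3  TURN [ 0.04 -0.09 -0.01]  SHIFT [-0.14 -0.11  0.99] (after turn)
t 22.2 at [ 0.4245 -0.1426  0.0458] yaw 177.3  TURN [ 0.04 -0.09 -0.01]  SHIFT [-0.08  1.09  0.99] (after turn)
```

```bash
python3 -m jog '[[0,0,0,-0.14,-0.1,0,1],[0,0,0,0,0,0.9,1],[0,0,0,0,0,0,0.13],[0,0,0,0,0,0,0.13],[0,0,0,0,0,0,0.13]]' >/dev/null
python3 -m jog '[[0,0,0,0,0,0,0.13],[0,0,0,0,0,0,0.13],[0,0,0,0,0.2,0,0.13],[0,0,0,0,0.2,0,0.13],[0,0,0,0,0.2,0,0.13]]'
python3 -m jog '[[0,0,0,0,0.2,0,0.13],[0,0,0,0,0.2,0,0.13],[0,0,0,0,0.2,0,0.13],[0,0,0,0,0,0,0.13],[0,0,0,0,0,0,0.13]]'
python3 -m jog '[[0,0,0,0,0,0,0.13],[0,0,0,0,0,0,1],[0,0,0,0,0,0,1],[0,0,0,0,0,0,1],[0,0,0,0,0,-1,1]]'
python3 -m jog '[[0,0,0,0,0,-1,1],[0,0,0,0,0,-1,1],[0,0,0,0,0,0,1]]' >/dev/null
python3 - <<'E'
from h import *
plan(.444,.0637,.10,2.3)
E
```

```text
t: 23.45
tool_pos: [0.4326, -0.1288, 0.0226]
tool_rot: [-0.074, -3.14, -0.001]
contact_force: [-0.3, -0.8, 0.8]
opening: 0.0482
grip_force: 0.1
t: 24.08
tool_pos: [0.4336, -0.1115, 0.0228]
tool_rot: [-0.075, -3.141, 0.0]
contact_force: [1.1, -0.5, -0.2]
opening: 0.048
grip_force: 0.0
t: 24.7
tool_pos: [0.4314, -0.1106, 0.0507]
tool_rot: [-0.075, -3.135, -0.004]
contact_force: [-0.3, -0.7, 0.2]
opening: 0.0856
grip_force: 0.0
t 25.1 at [ 0.4356 -0.1124  0.1156] yaw 177.3  TURN [-0.03  0.06 -1.01]  SHIFT [-0.52  5.85  0.52] (after turn)
```

```bash
python3 -m jog '[[0,0,-1,0,0,0,1],[0,0,0,-0.1,1,0,1],[0,0,0,-0.1,1,0,1],[0,0,0,-0.1,1,0,1],[0,0,0,-0.1,1,0,1]]' >/dev/null
python3 -m jog '[[0,0,0,-0.1,1,0,1],[0,0,0,0,0.85,0,1],[0,0,0,0,0,1,1],[0,0,0,0,0,1,1],[0,0,0,0,0,0,1]]' >/dev/null
python3 - <<'E'
from h import *
plan(.444,.0637,.016,2.3)
E
```

```text
t 26.3 at [0.4382 0.0646 0.0489] yaw -177.7  TURN [ 0.01 -0.1  -0.  ]  SHIFT [-0.19 -0.04  1.1 ] (after turn)
```

```bash
python3 -m jog '[[0,0,0,-0.19,-0.05,0,1],[0,0,0,0,0,1,1],[0,0,0,0,0,0.1,0.13],[0,0,0,0,0,0,0.13],[0,0,0,0,0,0,0.13]]' >/dev/null
python3 -m jog '[[0,0,0,0,0,0,0.13],[0,0,0,0,0,0,0.13],[0,0,0,0,0.2,0,0.13],[0,0,0,0,0.2,0,0.13],[0,0,0,0,0.2,0,0.13]]'
python3 -m jog '[[0,0,0,0,0.2,0,0.13],[0,0,0,0,0.2,0,0.13],[0,0,0,0,0.2,0,0.13],[0,0,0,0,0,0,0.13],[0,0,0,0,0,0,0.13]]'
python3 -m jog '[[0,0,0,0,0,0,0.13],[0,0,0,0,0,0,1],[0,0,0,0,0,0,1],[0,0,0,0,0,0,1],[0,0,0,0,0,-1,1]]'
python3 -m jog '[[0,0,0,0,0,-1,1],[0,0,0,0,0,-1,1],[0,0,0,0,0,0,1]]' >/dev/null
python3 - <<'E'
from h import *
plan(.575,.0488,.10,-12)
E
```

```text
t: 27.58
tool_pos: [0.4465, 0.0817, 0.0197]
tool_rot: [0.063, -3.141, -0.0]
contact_force: [-0.0, -0.6, 0.1]
opening: 0.0482
grip_force: 0.1
t: 28.2
tool_pos: [0.4459, 0.0991, 0.0197]
tool_rot: [0.062, -3.141, 0.0]
contact_force: [0.3, -0.6, 0.3]
opening: 0.048
grip_force: 0.0
t: 28.82
tool_pos: [0.4435, 0.0989, 0.0477]
tool_rot: [0.062, -3.135, 0.0]
contact_force: [0.2, -0.3, 0.9]
opening: 0.0856
grip_force: 0.0
t 29.2 at [0.4481 0.0992 0.1127] yaw -177.7  TURN [0.01 0.07 2.85]  SHIFT [-4.49 -0.77  0.42] (after turn)
```

L2 next, rolling toward −y.

```bash
python3 -m jog '[[0,0,1,0,0,0,1],[0,0,1,0,0,0,1],[0,0,0.85,0,0,0,1],[0,0,0,-1,-0.2,0,1],[0,0,0,-1,-0.2,0,1]]' >/dev/null
python3 -m jog '[[0,0,0,-1,-0.2,0,1],[0,0,0,-1,-0.17,0,1],[0,0,0,-0.49,0,0,1],[0,0,0,0,0,1,1],[0,0,0,0,0,1,1]]' >/dev/null
python3 -m jog '[[0,0,0,0,0,0,1]]' >/dev/null
python3 - <<'E'
from h import *
plan(.575,.0488,.016,-12)
E
```

```text
t 30.6 at [0.5696 0.049  0.046 ] yaw 168.0  TURN [-0.01 -0.09  0.01]  SHIFT [-0.18  0.03  1.  ] (after turn)
```

```bash
python3 -m jog '[[0,0,0,-0.15,0,0,1],[0,0,0,0,0,0.95,1],[0,0,0,0,0,0,0.13],[0,0,0,0,0,0,0.13],[0,0,0,0,0,0,0.13]]' >/dev/null
python3 -m jog '[[0,0,0,0,0,0,0.13],[0,0,0,0,0,0,0.13],[0,0,0,0,-0.2,0,0.13],[0,0,0,0,-0.2,0,0.13],[0,0,0,0,-0.2,0,0.13]]'
python3 -m jog '[[0,0,0,0,-0.2,0,0.13],[0,0,0,0,-0.2,0,0.13],[0,0,0,0,-0.2,0,0.13],[0,0,0,0,0,0,0.13],[0,0,0,0,0,0,0.13]]'
python3 -m jog '[[0,0,0,0,0,0,0.13],[0,0,0,0,0,0,1],[0,0,0,0,0,0,1],[0,0,0,0,0,0,1],[0,0,0,0,0,-1,1]]'
python3 -m jog '[[0,0,0,0,0,-1,1],[0,0,0,0,0,-1,1],[0,0,0,0,0,-1,1],[0,0,0,0,1,-1,1],[0,0,0,0,1,0,1]]' >/dev/null
python3 -m jog '[[0,0,0,0,1,0,1],[0,0,0,0,1,0,1],[0,0,0,0,1,0,1],[0,0,0,0,1,0,1],[0,0,0,0,1,0,1]]' >/dev/null
python3 -m jog '[[0,0,0,0,1,0,1],[0,0,0,0,1,0,1],[0,0,0,0,1,0,1],[0,0,0,0,1,0,1],[0,0,0,0,0,0,1]]' >/dev/null
python3 - <<'E'
from h import *
np.set_printoptions(precision=4,suppress=True)
plan(.575,.0488,.016,-12)
c=get("top"); t=c["im"]; cv2.imwrite("pics/t4full.png",t)
for r in rollers(c): print(r["px"],r["xy"],"yaw %.1f l %.3f w %.3f"%(r["yaw"],r["l"],r["w"]),r["pin"])
cv2.imwrite("pics/t4.png",cv2.resize(t[140:240,215:350],(800,593),interpolation=cv2.INTER_CUBIC))
c=get("scene"); cv2.imwrite("pics/s4.png",c["im"])
for r in rollers(c): print("s",r["px"],r["xy"],"yaw %.1f l %.3f w %.3f"%(r["yaw"],r["l"],r["w"]),r["pin"])
E
```

```text
t: 31.82
tool_pos: [0.5734, 0.0295, 0.0212]
tool_rot: [-0.328, -3.124, 0.0]
contact_force: [-0.4, 0.4, -0.8]
opening: 0.0482
grip_force: 0.1
t: 32.45
tool_pos: [0.5699, 0.0124, 0.0213]
tool_rot: [0.328, 3.124, 0.0]
contact_force: [0.1, 0.1, 0.8]
opening: 0.048
grip_force: 0.0
t: 33.08
tool_pos: [0.5673, 0.0127, 0.0487]
tool_rot: [-0.327, -3.118, -0.0]
contact_force: [0.0, 0.9, -0.1]
opening: 0.0856
grip_force: 0.0
t 35.0 at [0.6382 0.3369 0.1709] yaw 168.2  TURN [ 0.   -0.    0.03]  SHIFT [ 0.06 -9.83  5.16] (after turn)
[307.  214.4] [ 0.4309 -0.1127] yaw -2.8 l 0.101 w 0.039 (np.int64(4), np.float64(0.042268208526565376), np.float64(0.000951617853760337), array([307. , 200.5]))
[239.6 212.3] [0.4417 0.098 ] yaw 2.8 l 0.101 w 0.039 (np.int64(9), np.float64(0.04392915216460437), np.float64(-0.0062953832702084215), array([240.7, 197.9]))
[326.3 174.7] [ 0.551 -0.176] yaw -9.8 l 0.094 w 0.041 None
[267.  171.6] [0.567  0.0098] yaw -12.5 l 0.100 w 0.040 (np.int64(6), np.float64(0.04367020159463612), np.float64(-0.002020758672673616), array([270.3, 158.2]))
s [268.2 243.9] [0.5675 0.0118] yaw -10.4 l 0.098 w 0.041 (np.int64(22), np.float64(0.036454952084570176), np.float64(-0.0021308495626860464), array([256.7, 249.7]))
```

View pics/t4.png

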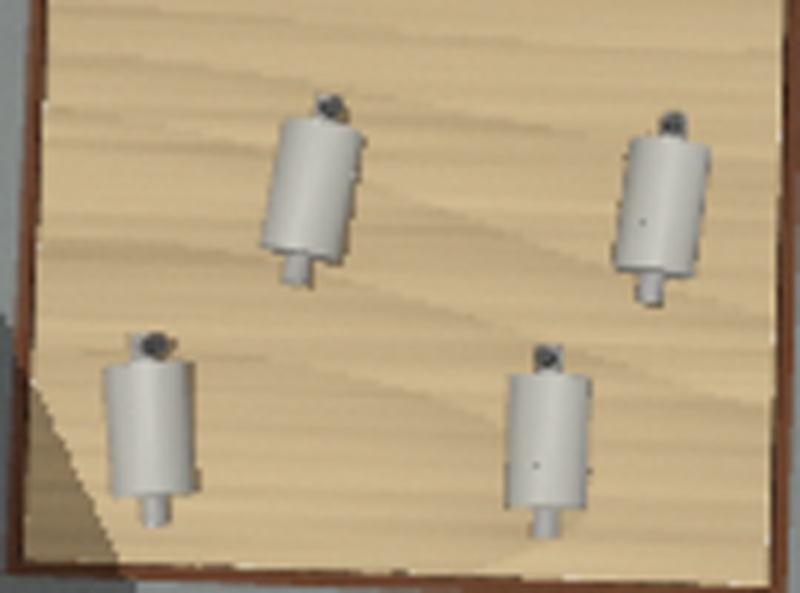

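```bash
cat >> h.py <<'E'
def pins(c,show=True):
    U=6; out=[]
    for r in rollers(c):
        if not(.35<r["xy"][0]<.8 and -.25<r["xy"][1]<.2): continue
        x0,y0=(r["px"]-28).astype(int); p=c["im"][y0:y0+56,x0:x0+56]
        p=cv2.resize(p,None,fx=U,fy=U,interpolation=cv2.INTER_LINEAR); hsv=cv2.cvtColor(p,cv2.COLOR_BGR2HSV)
        def pts(m): ys,xs=np.nonzero(m); return np.c_[(xs+.5)/U-.5+x0,(ys+.5)/U-.5+y0]
        yaw=np.radians(r["yaw"]); a=np.array([np.cos(yaw),np.sin(yaw)]); n=np.array([-a[1],a[0]])
        for it in range(3):
            P=ray(c,pts(hsv[...,1]<62),.034)[:,:2]-r["xy"]; A,N=P@a,P@n
            xs=[];ms=[];ws=[]
            for b in np.arange(-.03,.03,.003):
                q=N[(A>=b)&(A<b+.003)&(abs(N)<.028)]
                if len(q)>10: xs.append(b+.0015);ms.append((q.max()+q.min())/2);ws.append(np.ptp(q))
            k=np.polyfit(xs,ms,1); yaw+=k[0]; r["xy"]=r["xy"]+n*k[1]; a=np.array([np.cos(yaw),np.sin(yaw)]); n=np.array([-a[1],a[0]])
        px=pts(hsv[...,2]<95); Q=ray(c,px,.053)[:,:2]-r["xy"]; s=(abs(Q@a-.045)<.014)&(abs(Q@n)<.03)
        if s.sum()<20: print("no pin",r["xy"],np.degrees(yaw)); continue
        off=(Q[s]@n).mean(); 
        S=P[(abs(A+.044)<.006)&(abs(N)<.014)]@n
        r.update(yaw=np.degrees(yaw),w=np.median(ws),off=off,stub=(S.max()+S.min())/2 if len(S) else None,n=s.sum()/U**2); out.append(r)
        print(r["px"],r["xy"].round(4),"yaw %.1f w %.3f pin a %.3f off %.4f npx %.1f stub %s"%(r["yaw"],r["w"],(Q[s]@a).mean(),off,r["n"],r["stub"]))
    return out
E
python3 - <<'E'
from h import *
pins(get("top"))
E
```

```text
[307.  214.4] [ 0.4309 -0.1127] yaw -3.7 w 0.044 pin a 0.042 off 0.0032 npx 5.7 stub -0.0005545955243323186
[239.6 212.3] [0.4417 0.0979] yaw 2.6 w 0.045 pin a 0.043 off -0.0073 npx 9.0 stub -5.3832347494522925e-05
[326.2 174.7] [ 0.5525 -0.1763] yaw -9.7 w 0.045 pin a 0.043 off 0.0023 npx 4.6 stub -0.00011154067012085532
[267.  171.6] [0.567  0.0096] yaw -11.8 w 0.044 pin a 0.042 off -0.0032 npx 6.4 stub -0.00014656314788426533
```

```bash
sed -i 's/^def pins(c,show=True):/def pins(c,rs=None):/; s/    for r in rollers(c):\n        if not/XX/' h.py
python3 - <<'E'
s=open("h.py").read()
s=s.replace('''    U=6; out=[]
    for r in rollers(c):''','''    U=6; out=[]
    for r in (rs or rollers(c)):
        if rs: r=dict(r); r["px"]=proj(c,[*r["xy"],.034])[0]''')
open("h.py","w").write(s)
E
python3 - <<'E'
from h import *
t=pins(get("top")); s=pins(get("scene"),t)
E
```

```text
[307.  214.4] [ 0.4309 -0.1127] yaw -3.6 w 0.044 pin a 0.042 off 0.0032 npx 5.6 stub -0.0004933137072843843
[239.6 212.3] [0.4417 0.0979] yaw 2.6 w 0.045 pin a 0.043 off -0.0072 npx 9.1 stub -0.0002657432639711255
[326.3 174.7] [ 0.55   -0.1759] yaw -9.7 w 0.045 pin a 0.045 off 0.0023 npx 4.7 stub -8.45565083821536e-05
[267.  171.6] [0.567  0.0096] yaw -11.9 w 0.045 pin a 0.042 off -0.0031 npx 6.5 stub -0.00013997037443999258
[272.33448491 193.89715809] [ 0.4311 -0.1084] yaw -2.8 w 0.046 pin a 0.046 off 0.0104 npx 30.4 stub -0.0006248496235778875
[315.87247621 237.38196163] [0.4415 0.1023] yaw 2.6 w 0.044 pin a 0.046 off 0.0046 npx 39.9 stub -0.0010264141297155827
[232.30966075 203.14136488] [ 0.5507 -0.1718] yaw -9.4 w 0.049 pin a 0.048 off 0.0098 npx 20.4 stub -0.00022022765796691742
[266.87667161 243.74746964] [0.5678 0.0136] yaw -11.9 w 0.046 pin a 0.044 off 0.0065 npx 26.1 stub -0.0006825895004010088
```

Top view: all pins are near the top. L3 at crop (153,345) leans about 20° to −y; R3 and L2 overshot about 10°, and R2 is about 7° short. I'll correct them by closing the cage at shifted centres.

```bash
python3 - <<'E'
from h import *
plan(.4416,.1086,.08,2.6)
E
```

```text
t 35.2 at [0.6383 0.3343 0.1712] yaw 168.0  TURN [-0.   -0.   -2.93]  SHIFT [ 6.89 -7.22  3.04] (after turn)
```

```bash
python3 -m jog '[[0,0,-1,0,0,0,1],[0,0,-1,0,0,0,1],[0,0,-0.93,0,0,0,1],[0,0,0,0.86,-0.9,0,1],[0,0,0,0.86,-0.9,0,1]]' >/dev/null
python3 -m jog '[[0,0,0,0.86,-0.9,0,1],[0,0,0,0.86,-0.9,0,1],[0,0,0,0.86,-0.9,0,1],[0,0,0,0.86,-0.9,0,1],[0,0,0,0.86,-0.9,0,1]]' >/dev/null
python3 -m jog '[[0,0,0,0.86,-0.9,0,1],[0,0,0,0,0,1,1],[0,0,0,0,0,1,1],[0,0,0,0,0,1,1],[0,0,0,0,0,0,1]]' >/dev/null
python3 - <<'E'
from h import *
plan(.4416,.1086,.018,2.6)
E
```

```text
t 37.1 at [0.4399 0.1092 0.0789] yaw -177.4  TURN [-0.   -0.06  0.  ]  SHIFT [-0.06 -0.02  2.03] (after turn)
```

```bash
python3 -m jog '[[0,0,0,0,0,1,1],[0,0,0,0,0,1,1],[0,0,0,0,0,0,1],[0,0,0,0,0,0,0.4],[0,0,0,0,0,0,0.3]]' >/dev/null
python3 -m jog '[[0,0,0,0,0,0,0.2],[0,0,0,0,0,0,0.1],[0,0,0,0,0,0,0.065],[0,0,0,0,0,0,0.065],[0,0,0,0,0,0,0.065]]' 20
python3 -m jog '[[0,0,0,0,0,0,0.065],[0,0,0,0,0,0,1],[0,0,0,0,0,0,1],[0,0,0,0,0,0,1],[0,0,0,0,0,-1,1]]' 
python3 -m jog '[[0,0,0,0,0,-1,1],[0,0,0,0,0,-1,1],[0,0,0,0,0,0,1]]' >/dev/null
python3 - <<'E'
from h import *
plan(.431,-.114,.10,-3.2)
E
```

```text
t: 38.33
tool_pos: [0.4422, 0.1098, 0.0212]
tool_rot: [0.073, -3.14, 0.0]
contact_force: [0.1, 0.2, -0.5]
opening: 0.0453
grip_force: 0.0
t: 38.95
tool_pos: [0.4398, 0.1096, 0.0491]
tool_rot: [0.073, -3.135, 0.001]
contact_force: [0.9, -0.5, 0.2]
opening: 0.0853
grip_force: 0.0
t 39.3 at [0.4444 0.11   0.1141] yaw -177.3  TURN [0.01 0.07 1.17]  SHIFT [ 0.03 -7.48  0.47] (after turn)
```

```bash
python3 -m jog '[[0,0,1,0,0,0,1],[0,0,0.17,0,-0.94,0,1],[0,0,0,0,-0.94,0,1],[0,0,0,0,-0.94,0,1],[0,0,0,0,-0.94,0,1]]' >/dev/null
python3 -m jog '[[0,0,0,0,-0.93,0,1],[0,0,0,0,-0.93,0,1],[0,0,0,0,-0.93,0,1],[0,0,0,0,-0.93,0,1],[0,0,0,0,0,0,1]]' >/dev/null
python3 - <<'E'
from h import *
plan(.431,-.114,.018,-3.2)
E
```

```text
t 40.6 at [ 0.4294 -0.115   0.1099] yaw 176.7  TURN [ 0.01 -0.02 -0.03]  SHIFT [-0.05  0.04  3.06] (after turn)
```

```bash
python3 -m jog '[[0,0,0,0,0.04,1,1],[0,0,0,0,0,1,1],[0,0,0,0,0,1,1],[0,0,0,0,0,0,1],[0,0,0,0,0,0,0.3]]' >/dev/null
python3 -m jog '[[0,0,0,0,0,0,0.2],[0,0,0,0,0,0,0.1],[0,0,0,0,0,0,0.065],[0,0,0,0,0,0,0.065],[0,0,0,0,0,0,0.065]]' 20
python3 -m jog '[[0,0,0,0,0,0,0.065],[0,0,0,0,0,0,1],[0,0,0,0,0,0,1],[0,0,0,0,0,0,1],[0,0,0,0,0,-1,1]]' 
python3 -m jog '[[0,0,0,0,0,-1,1],[0,0,0,0,0,-1,1],[0,0,0,0,0,0,1]]' >/dev/null
python3 - <<'E'
from h import *
plan(.551,-.1765,.10,-9.6)
E
```

```text
t: 41.82
tool_pos: [0.4303, -0.1131, 0.0213]
tool_rot: [-0.087, -3.14, 0.0]
contact_force: [0.4, -0.3, 0.9]
opening: 0.0459
grip_force: 0.0
t: 42.45
tool_pos: [0.428, -0.1121, 0.0492]
tool_rot: [-0.087, -3.135, -0.004]
contact_force: [0.3, 0.2, 0.2]
opening: 0.0853
grip_force: 0.0
t 42.8 at [ 0.4322 -0.1139  0.1141] yaw 176.8  TURN [-0.02  0.07  1.28]  SHIFT [-4.25 -1.4   0.47] (after turn)
```

```bash
python3 -m jog '[[0,0,1,0,0,0,1],[0,0,0.28,0,0,0,1],[0,0,0,-0.85,-0.28,0,1],[0,0,0,-0.85,-0.28,0,1],[0,0,0,-0.85,-0.28,0,1]]' >/dev/null
python3 -m jog '[[0,0,0,-0.85,-0.28,0,1],[0,0,0,-0.85,-0.28,0,1],[0,0,0,0,0,0,1],[0,0,0,0,0,0,1]]' >/dev/null
python3 - <<'E'
from h import *
plan(.551,-.1765,.018,-9.6)
E
```

```text
t 44.0 at [ 0.548  -0.1751  0.1102] yaw 170.4  TURN [ 0.01 -0.03  0.01]  SHIFT [-0.11 -0.03  3.07] (after turn)
```

```bash
python3 -m jog '[[0,0,0,-0.1,-0.03,1,1],[0,0,0,0,0,1,1],[0,0,0,0,0,1,1],[0,0,0,0,0,0,1],[0,0,0,0,0,0,0.3]]' >/dev/null
python3 -m jog '[[0,0,0,0,0,0,0.2],[0,0,0,0,0,0,0.1],[0,0,0,0,0,0,0.065],[0,0,0,0,0,0,0.065],[0,0,0,0,0,0,0.065]]' 20
python3 -m jog '[[0,0,0,0,0,0,0.065],[0,0,0,0,0,0,1],[0,0,0,0,0,0,1],[0,0,0,0,0,0,1],[0,0,0,0,0,-1,1]]' 
python3 -m jog '[[0,0,0,0,0,-1,1],[0,0,0,0,0,-1,1],[0,0,0,0,0,0,1]]' >/dev/null
python3 - <<'E'
from h import *
plan(.568,.015,.10,-11.9)
E
```

```text
t: 45.2
tool_pos: [0.5518, -0.1771, 0.0212]
tool_rot: [-0.262, -3.13, 0.0]
contact_force: [-0.6, -0.3, -0.8]
opening: 0.0454
grip_force: 0.0
t: 45.82
tool_pos: [0.5495, -0.176, 0.0487]
tool_rot: [-0.262, -3.125, -0.003]
contact_force: [0.3, -0.4, 0.3]
opening: 0.0856
grip_force: 0.0
t 46.2 at [ 0.5539 -0.178   0.1146] yaw 170.4  TURN [-0.02  0.07  0.47]  SHIFT [0.87 6.39 0.49] (after turn)
```

```bash
python3 -m jog '[[0,0,0.47,0,0,0,1],[0,0,0,0.12,0.9,0,1],[0,0,0,0.12,0.9,0,1],[0,0,0,0.12,0.9,0,1],[0,0,0,0.12,0.9,0,1]]' >/dev/null
python3 -m jog '[[0,0,0,0.12,0.9,0,1],[0,0,0,0.12,0.9,0,1],[0,0,0,0.12,0.9,0,1],[0,0,0,0,0,0,1],[0,0,0,0,0,0,1]]' >/dev/null
python3 - <<'E'
from h import *
plan(.568,.015,.018,-11.9)
E
```

```text
t 47.5 at [0.5657 0.0128 0.1102] yaw 168.1  TURN [-0.01 -0.02 -0.  ]  SHIFT [-0.06  0.09  3.07] (after turn)
```

```bash
python3 -m jog '[[0,0,0,-0.05,0.09,1,1],[0,0,0,0,0,1,1],[0,0,0,0,0,1,1],[0,0,0,0,0,0,1],[0,0,0,0,0,0,0.3]]' >/dev/null
python3 -m jog '[[0,0,0,0,0,0,0.2],[0,0,0,0,0,0,0.1],[0,0,0,0,0,0,0.065],[0,0,0,0,0,0,0.065],[0,0,0,0,0,0,0.065]]' 20
python3 -m jog '[[0,0,0,0,0,0,0.065],[0,0,0,0,0,0,1],[0,0,0,0,0,0,1],[0,0,0,0,0,0,1],[0,0,0,0,0,-1,1]]' 
python3 -m jog '[[0,0,0,0,0,-1,1],[0,0,0,0,0,-1,1],[0,0,0,0,0,-1,1],[0,0,0,0,1,-1,1],[0,0,0,0,1,0,1]]' >/dev/null
python3 -m jog '[[0,0,0,0,1,0,1],[0,0,0,0,1,0,1],[0,0,0,0,1,0,1],[0,0,0,0,1,0,1],[0,0,0,0,1,0,1]]' >/dev/null
python3 -m jog '[[0,0,0,0,1,0,1],[0,0,0,0,1,0,1],[0,0,0,0,1,0,1],[0,0,0,0,1,0,1],[0,0,0,0,0,0,1]]' >/dev/null
python3 - <<'E'
from h import *
c=get("top");s=get("scene");t=pins(c); pins(s,t)
T=[];S=[]
for r in t:
    a=np.radians(r["yaw"]); h=[*(r["xy"]+.035*np.array([np.cos(a),np.sin(a)])),.04]
    for cc,L in((c,T),(s,S)):
        u=proj(cc,h)[0].astype(int); L.append(cv2.resize(cc["im"][u[1]-12:u[1]+12,u[0]-10:u[0]+10],(200,240),interpolation=cv2.INTER_CUBIC))
cv2.imwrite("pics/p5.png",np.vstack([np.hstack(T),np.hstack(S)]))
E
```

```text
t: 48.7
tool_pos: [0.5682, 0.0155, 0.0213]
tool_rot: [-0.326, -3.125, -0.0]
contact_force: [-1.5, -0.3, -0.3]
opening: 0.0454
grip_force: 0.0
t: 49.32
tool_pos: [0.5657, 0.0157, 0.0488]
tool_rot: [-0.326, -3.118, -0.0]
contact_force: [1.0, -0.1, 0.3]
opening: 0.0852
grip_force: 0.0
[307.7 214.7] [ 0.4246 -0.1145] yaw -2.5 w 0.044 pin a 0.049 off 0.0011 npx 4.5 stub -1.9940729978218906e-05
[236.6 212.6] [0.4404 0.1072] yaw 2.8 w 0.045 pin a 0.043 off -0.0032 npx 3.6 stub -4.859206587878471e-05
[327.2 174.9] [ 0.5499 -0.1788] yaw -9.7 w 0.044 pin a 0.044 off 0.0016 npx 5.3 stub 7.940069134432671e-05
[265.6 171.7] [0.5624 0.0147] yaw -11.9 w 0.045 pin a 0.047 off -0.0024 npx 3.7 stub -2.2908822186630713e-05
[273.35934769 192.46611068] [ 0.4248 -0.1105] yaw -2.1 w 0.047 pin a 0.051 off 0.0094 npx 25.6 stub 0.0007088559970916553
[318.30207045 239.07906016] [0.4402 0.1115] yaw 3.0 w 0.043 pin a 0.046 off 0.0057 npx 41.8 stub -0.0012024866889408783
[231.78682266 202.56270613] [ 0.5506 -0.1745] yaw -9.4 w 0.048 pin a 0.047 off 0.0080 npx 18.7 stub 6.631056532821434e-05
[269.11037819 243.91426289] [0.5632 0.0188] yaw -11.4 w 0.046 pin a 0.049 off 0.0072 npx 21.4 stub -0.000106800806774404
```

View pics/p5.png

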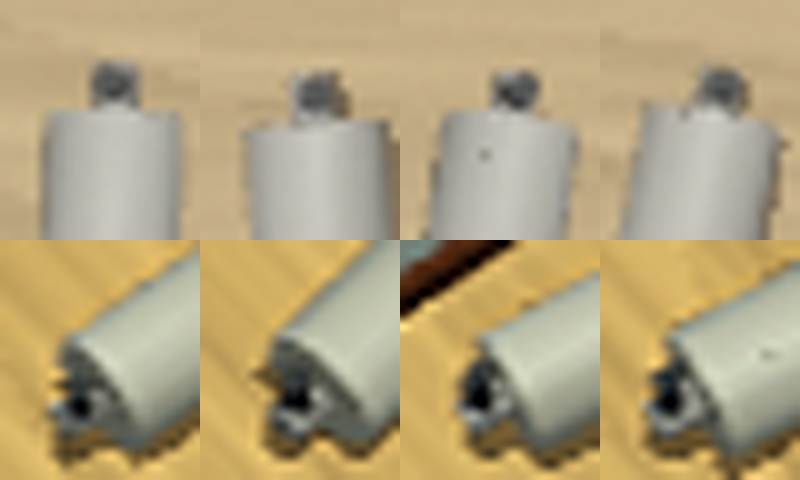

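```bash
cat >> h.py <<'E'
def pinw(c,t):
    U=6
    for r in t:
        x0,y0=(r["px"]-28).astype(int); p=cv2.resize(c["im"][y0:y0+56,x0:x0+56],None,fx=U,fy=U,interpolation=cv2.INTER_LINEAR); hsv=cv2.cvtColor(p,cv2.COLOR_BGR2HSV).astype(float)
        ys,xs=np.nonzero((hsv[...,1]<62)&(hsv[...,2]<150)); px=np.c_[(xs+.5)/U-.5+x0,(ys+.5)/U-.5+y0]; a=np.radians(r["yaw"]); a=np.array([np.cos(a),np.sin(a)]); n=np.array([-a[1],a[0]])
        Q=ray(c,px,.053)[:,:2]-r["xy"]; s=(Q@a>.037)&(Q@a<.06)&(abs(Q@n)<.016); w=150-hsv[...,2][ys,xs][s]; q=(Q@n)[s]
        print(r["xy"].round(3),"weighted off %.4f  mid %.4f ext %.4f deg %.0f"%((w*q).sum()/w.sum(),(q.max()+q.min())/2,np.ptp(q),np.degrees(np.arcsin((w*q).sum()/w.sum()/.019))))
E
python3 - <<'E'
from h import *
c=get("top"); pinw(c,pins(c))
E
```

```text
[307.7 214.7] [ 0.4246 -0.1145] yaw -2.5 w 0.044 pin a 0.049 off 0.0011 npx 4.4 stub 1.5891367782399236e-05
[236.6 212.6] [0.4404 0.1071] yaw 2.7 w 0.045 pin a 0.044 off -0.0028 npx 3.9 stub -0.00010416104719462253
[327.1 175. ] [ 0.5498 -0.1787] yaw -9.7 w 0.044 pin a 0.044 off 0.0017 npx 5.4 stub -5.072648891417918e-05
[265.6 171.7] [0.5624 0.0148] yaw -11.9 w 0.045 pin a 0.048 off -0.0023 npx 3.7 stub -1.9175757628000015e-06
[ 0.425 -0.114] weighted off 0.0010  mid 0.0006 ext 0.0145 deg 3
[0.44  0.107] weighted off -0.0034  mid -0.0029 ext 0.0132 deg -10
[ 0.55  -0.179] weighted off 0.0016  mid 0.0020 ext 0.0148 deg 5
[0.562 0.015] weighted off -0.0021  mid -0.0015 ext 0.0146 deg -6
```

```bash
python3 - <<'E'
from h import *
plan(.4416,.1122,.08,2.7)
E
```

```text
t 51.4 at [0.6364 0.3377 0.171 ] yaw 168.1  TURN [-0.01 -0.01 -2.93]  SHIFT [ 6.84 -7.2   3.03] (after turn)
```

```bash
python3 -m jog '[[0,0,-1,0,0,0,1],[0,0,-1,0,0,0,1],[0,0,-0.93,0,0,0,1],[0,0,0,0.855,-0.9,0,1],[0,0,0,0.855,-0.9,0,1]]' >/dev/null
python3 -m jog '[[0,0,0,0.855,-0.9,0,1],[0,0,0,0.855,-0.9,0,1],[0,0,0,0.855,-0.9,0,1],[0,0,0,0.855,-0.9,0,1],[0,0,0,0.855,-0.9,0,1]]' >/dev/null
python3 -m jog '[[0,0,0,0.855,-0.9,0,1],[0,0,0,0,0,1,1],[0,0,0,0,0,1,1],[0,0,0,0,0,1,1],[0,0,0,0,0,0,1]]' >/dev/null
python3 -m jog '[[0,0,0,0,0,1,1],[0,0,0,0,0,1,1],[0,0,0,0,0,0,1],[0,0,0,0,0,0,0.4],[0,0,0,0,0,0,0.3]]'
python3 - <<'E'
from h import *
plan(.4416,.1122,.018,2.7)
E
```

```text
t: 53.85
tool_pos: [0.4434, 0.1129, 0.0234]
tool_rot: [-0.074, 3.137, 0.0]
contact_force: [-0.0, -0.6, 0.3]
opening: 0.0559
grip_force: 0.0
t 53.9 at [0.4434 0.1129 0.0234] yaw -177.3  TURN [0.   0.04 0.  ]  SHIFT [ 0.06 -0.02  0.18] (after turn)
```

```bash
python3 -m jog '[[0,0,0,0,0,0,0.2],[0,0,0,0,0,0,0.1],[0,0,0,0,0,0,0.065],[0,0,0,0,0,0,0.065],[0,0,0,0,0,0,0.065]]' 20
python3 -m jog '[[0,0,0,0,0,0,0.065],[0,0,0,0,0,0,1],[0,0,0,0,0,0,1],[0,0,0,0,0,0,1],[0,0,0,0,0,-1,1]]' >/dev/null
python3 -m jog '[[0,0,0,0,0,-1,1],[0,0,0,0,0,-1,1],[0,0,0,0,0,-1,1],[0,0,0,-0.2,1,0,1],[0,0,0,-0.2,1,0,1]]' >/dev/null
python3 -m jog '[[0,0,0,-0.2,1,0,1],[0,0,0,-0.2,1,0,1],[0,0,0,-0.2,1,0,1],[0,0,0,-0.2,1,0,1],[0,0,0,-0.2,1,0,1]]' >/dev/null
python3 -m jog '[[0,0,0,0,0,0,1],[0,0,0,0,0,0,1]]'
python3 - <<'E'
from h import *
c=get("top"); t=pins(c); pinw(c,t); cv2.imwrite("pics/t6.png",c["im"]); pins(get("scene"),t)
E
```

```text
t: 54.48
tool_pos: [0.4416, 0.1128, 0.0212]
tool_rot: [0.075, -3.14, -0.0]
contact_force: [0.8, -0.2, -0.2]
opening: 0.0455
grip_force: 0.0
t: 56.6
tool_pos: [0.4735, 0.3241, 0.141]
tool_rot: [0.075, -3.14, 0.001]
contact_force: [-0.8, -0.7, -0.1]
opening: 0.0854
grip_force: 0.0
[307.7 214.8] [ 0.4245 -0.1145] yaw -2.5 w 0.044 pin a 0.049 off 0.0012 npx 5.4 stub 1.1194852915401027e-05
[235.6 212.7] [0.4405 0.1099] yaw 2.9 w 0.045 pin a 0.043 off -0.0031 npx 5.0 stub -4.742913951701847e-05
[327.1 174.9] [ 0.5498 -0.1787] yaw -9.7 w 0.044 pin a 0.045 off 0.0015 npx 5.9 stub -0.00010492964939698033
[265.6 171.6] [0.5624 0.0147] yaw -11.9 w 0.045 pin a 0.048 off -0.0023 npx 4.8 stub 1.598266990858986e-05
[ 0.425 -0.115] weighted off 0.0011  mid 0.0007 ext 0.0146 deg 3
[0.441 0.11 ] weighted off -0.0029  mid -0.0022 ext 0.0143 deg -9
[ 0.55  -0.179] weighted off 0.0016  mid 0.0021 ext 0.0148 deg 5
[0.562 0.015] weighted off -0.0020  mid -0.0003 ext 0.0172 deg -6
[273.35718315 192.44529484] [ 0.4247 -0.1105] yaw -2.2 w 0.047 pin a 0.051 off 0.0096 npx 26.6 stub 0.0008361943740280461
[318.9227243  239.67748371] [0.4403 0.1139] yaw 3.3 w 0.043 pin a 0.046 off 0.0053 npx 39.4 stub -0.0009442087168757126
[231.81917726 202.55402934] [ 0.5505 -0.1745] yaw -9.5 w 0.048 pin a 0.047 off 0.0083 npx 19.1 stub 4.660380799144902e-05
[269.10630181 243.91272328] [0.5632 0.0188] yaw -11.5 w 0.046 pin a 0.049 off 0.0076 npx 22.2 stub -0.00010814895665036805
```

```bash
python3 - <<'E'
from h import *
for f,u in(("t4full",(240,198)),("t6",(236,198)),("t6",(307,201)),("t6",(267,158))):
    im=cv2.imread(f"pics/{f}.png"); h=cv2.cvtColor(im,cv2.COLOR_BGR2HSV); x,y=u
    print(f,"cols",x-7,x+7)
    for r in range(y-4,y+8): print(r," ".join("%3d%s"%(h[r,k,2],"w" if h[r,k,1]>62 else " ") for k in range(x-7,x+8)))
E
```

```text
t4full cols 233 247
194 201w 201w 202w 201w 200w 201w 201w 201w 199w 200w 199w 199w 201w 199w 199w
195 206w 206w 206w 205w 206w 204w 204w 204w 204w 205w 203w 204w 203w 203w 203w
196 197w 197w 198w 178w 178  170  166  119  106  127w 194w 200w 200w 201w 200w
197 198w 199w 200w 178w 156  149   90   73   76   78  122w 138w 193w 197w 197w
198 195w 195w 195w 175w 154  128   77   66   75   74  115w 132w 192w 196w 196w
199 182w 183w 184w 182w 161  147   99   63   82   99  122w 180w 189w 189w 189w
200 189w 188w 189w 187w 159  168  168  150  112  112w 161w 168w 169w 184w 185w
201 177  181  175  173  189  198  204  198  187  177  172  165  147  124  131w
202 162  174  179  183  192  198  204  198  190  178  173  164  146  120  127w
203 162  174  179  183  192  198  203  198  190  179  173  163  146  123  127w
204 162  173  179  184  191  198  203  199  190  179  173  165  148  124  130w
205 161  174  179  183  190  198  202  199  190  180  173  164  148  124  126w
t6 cols 229 243
194 197w 197w 196w 196w 197w 197w 197w 196w 195w 194w 195w 195w 194w 195w 194w
195 199w 199w 199w 199w 201w 201w 200
[... 2058 characters left out ...]
193w 192w 192w 191w 192w 177w 111   87   85   92  121w 185w 189w 189w
158 188w 188w 188w 189w 187w 189w 146  107   82   67   93  122w 184w 188w 190w
159 182w 155w 167  175  178  167  156  139  141  106  118  119w 179w 183w 184w
160 188w 153  153  167  176  145  184  192  199  172  136  171w 181w 181w 181w
161 194w 150  156  169  177  181  187  193  195  190  181  177  173  161  174w
162 182w 151  159  172  179  184  187  195  194  190  181  174  167  156  143 
163 182w 155  162  173  179  185  190  195  192  186  179  172  165  152  131 
164 151  151  165  175  181  185  191  196  192  185  178  171  165  147  122 
165 149  155  167  177  182  186  193  196  191  183  177  169  162  143  115
```

All four pins read within about 10° of up and stay on the board, let go. Now for the transfer: L3 first.

```bash
python3 - <<'E'
from h import *
plan(.4405,.1126,.08,2.8)
E
```

```text
t 56.7 at [0.4736 0.3238 0.1411] yaw -177.3  TURN [-0.   -0.   -0.02]  SHIFT [ 1.45 -6.98  2.04] (after turn)
```

```bash
python3 -m jog '[[0,0,0,0.2,-1,0,1],[0,0,0,0.2,-1,0,1],[0,0,0,0.2,-1,0,1],[0,0,0,0.2,-1,0,1],[0,0,0,0.2,-1,0,1]]' >/dev/null
python3 -m jog '[[0,0,0,0.2,-1,0,1],[0,0,0,0.2,-0.98,0,1],[0,0,0,0,0,1,1],[0,0,0,0,0,1,1],[0,0,0,0,0,0,1]]' >/dev/null
python3 -m jog '[[0,0,0,0,0,1,1],[0,0,0,0,0,1,1],[0,0,0,0,0,0,1],[0,0,0,0,0,0,1]]'
python3 - <<'E'
from h import *
plan(.4405,.1126,.018,2.8)
E
```

```text
t: 58.45
tool_pos: [0.4431, 0.1134, 0.0232]
tool_rot: [-0.074, 3.138, 0.0]
contact_force: [-0.2, 0.3, 0.3]
opening: 0.0857
grip_force: 0.0
t 58.5 at [0.4431 0.1134 0.0232] yaw -177.3  TURN [ 0.    0.03 -0.02]  SHIFT [ 0.09 -0.02  0.17] (after turn)
```

```bash
python3 -m jog '[[0,0,0,0,-0.02,0.1,0.3],[0,0,0,0,0,0,0.2],[0,0,0,0,0,0,0.1],[0,0,0,0,0,0,0.05],[0,0,0,0,0,0,-1]]' 40 >/dev/null
python3 -m jog '[[0,0,0,0,0,0,-1],[0,0,0,0,0,0,-1],[0,0,0,0,0,0,-1],[0,0,0,0,0,0,-1]]'
python3 -m jog '[[0,0,0,0,0,-1,-1],[0,0,0,0,0,-1,-1],[0,0,0,0,0,-1,-1],[0,0,0,0,0,-1,-1],[0,0,0,0,0,0,-1]]'
python3 - <<'E'
from h import *
plan(.4597,.415,.14,1.9)
E
```

```text
t: 59.58
tool_pos: [0.442, 0.1127, 0.0188]
tool_rot: [-0.075, 3.14, -0.0]
contact_force: [-2.4, -1.2, 5.4]
opening: 0.0429
grip_force: 40.6
t: 60.2
tool_pos: [0.4431, 0.113, 0.1398]
tool_rot: [-0.075, 3.136, 0.001]
contact_force: [0.5, 0.5, -3.6]
opening: 0.0428
grip_force: 42.6
t 60.2 at [0.4431 0.113  0.1398] yaw -177.3  TURN [0.   0.05 0.17]  SHIFT [-8.900e-01  1.004e+01 -1.000e-02] (after turn)
```

```bash
python3 -m jog '[[0,0,0.17,-0.09,0.9,0,-1],[0,0,0,-0.09,0.9,0,-1],[0,0,0,-0.09,0.9,0,-1],[0,0,0,-0.09,0.9,0,-1],[0,0,0,-0.09,0.9,0,-1]]' >/dev/null
python3 -m jog '[[0,0,0,-0.09,0.9,0,-1],[0,0,0,-0.09,0.9,0,-1],[0,0,0,-0.09,0.9,0,-1],[0,0,0,-0.09,0.9,0,-1],[0,0,0,-0.09,0.9,0,-1]]' >/dev/null
python3 -m jog '[[0,0,0,0,0.9,0,-1],[0,0,0,0,0,0,-1],[0,0,0,0,0,1,-1],[0,0,0,0,0,1,-1],[0,0,0,0,0,0,-1]]' >/dev/null
python3 - <<'E'
from h import *
plan(.461,.415,.0245,1.9)
s=get("scene"); cv2.imwrite("pics/s7.png",cv2.resize(s["im"][250:400,290:440],(600,600),interpolation=cv2.INTER_CUBIC))
E
```

```text
t 62.1 at [0.4555 0.4076 0.0729] yaw -178.2  TURN [-0.07 -0.1  -0.01]  SHIFT [-0.19  0.24  1.61] (after turn)
```

View pics/s7.png

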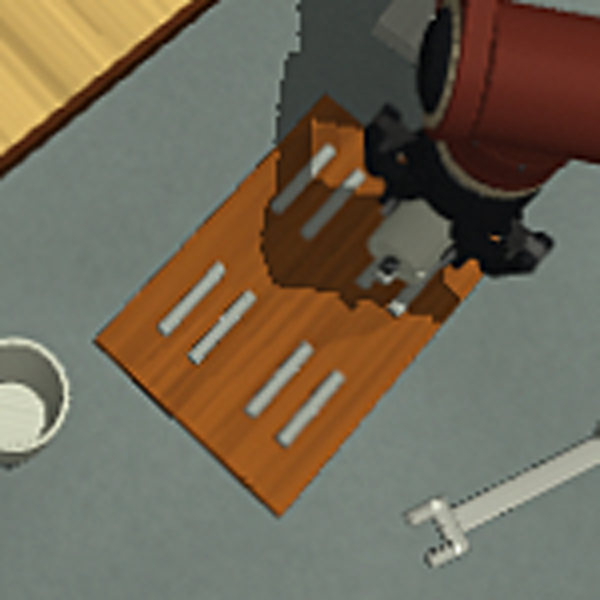

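```bash
python3 -m jog '[[1,0,0,-0.19,0.24,0,-1],[0,0,0,0,0,0.7,-1],[0,0,0,0,0,0.5,-1],[0,0,0,0,0,0.2,-1],[0,0,0,0,0,0,-1]]'
python3 - <<'E'
from h import *
plan(.461,.415,.0245,1.9)
E
```

```text
t: 62.75
tool_pos: [0.4636, 0.4133, 0.0354]
tool_rot: [0.051, -3.138, 0.139]
contact_force: [-0.0, -1.2, -3.4]
opening: 0.0424
grip_force: 42.7
t 62.8 at [0.4636 0.4133 0.0354] yaw -178.2  TURN [-1.01 -0.02 -0.01]  SHIFT [0.08 0.06 0.36] (after turn)
```

```bash
python3 -m jog '[[0,0,0,0,0,0.25,-1],[0,0,0,0,0,0,-1],[0,0,0,0,0,0,-1]]'
python3 -m jog '[[0,0,0,0,0,0.05,-1],[0,0,0,0,0,0,-1],[0,0,0,0,0,0,0.3],[0,0,0,0,0,0,0.3],[0,0,0,0,0,0,0.3]]'
python3 -m jog '[[0,0,0,0,0,-1,0.3],[0,0,0,0,0,-1,0.3],[0,0,0,0,0,-1,1],[0,0,0,0,0,-1,1],[-1,0,0,0,0,0,1]]'
python3 - <<'E'
from h import *
plan(.5675,.0152,.14,-11.9)
E
```

```text
t: 63.12
tool_pos: [0.4644, 0.4137, 0.0292]
tool_rot: [-0.051, 3.136, -0.137]
contact_force: [0.3, 0.3, -2.7]
opening: 0.0425
grip_force: 42.7
t: 63.75
tool_pos: [0.4647, 0.4138, 0.0281]
tool_rot: [-0.051, 3.136, -0.136]
contact_force: [-0.2, -0.9, -0.7]
opening: 0.0555
grip_force: 0.0
t: 64.38
tool_pos: [0.4656, 0.4265, 0.1513]
tool_rot: [-0.054, 3.135, 0.01]
contact_force: [0.1, 0.4, -1.2]
opening: 0.0855
grip_force: 0.0
t 64.4 at [0.4656 0.4265 0.1513] yaw -178.0  TURN [0.08 0.06 2.77]  SHIFT [ -6.15 -12.72   0.38] (after turn)
```

```bash
python3 -m jog '[[0,0,1,0,0,0,1],[0,0,1,0,0,0,1],[0,0,0.77,0,0,0,1],[0,0,0,-0.44,-0.91,0,1],[0,0,0,-0.44,-0.91,0,1]]' >/dev/null
python3 -m jog '[[0,0,0,-0.44,-0.91,0,1],[0,0,0,-0.44,-0.91,0,1],[0,0,0,-0.44,-0.91,0,1],[0,0,0,-0.44,-0.91,0,1],[0,0,0,-0.44,-0.91,0,1]]' >/dev/null
python3 -m jog '[[0,0,0,-0.44,-0.91,0,1],[0,0,0,-0.44,-0.91,0,1],[0,0,0,-0.44,-0.91,0,1],[0,0,0,-0.44,-0.91,0,1],[0,0,0,-0.44,-0.91,0,1]]' >/dev/null
python3 -m jog '[[0,0,0,-0.44,-0.91,0,1],[0,0,0,-0.44,-0.91,0,1],[0,0,0,0,0,1,1],[0,0,0,0,0,1,1],[0,0,0,0,0,0,1]]' >/dev/null
python3 - <<'E'
from h import *
plan(.5675,.0152,.018,-11.9)
s=get("scene"); 
c=get("top")
for r in rollers(c,.040): print(r["px"],r["xy"].round(4),round(r["yaw"],1),r["l"])
cv2.imwrite("pics/s8.png",np.hstack([cv2.resize(s["im"][270:370,340:440],(400,400),interpolation=cv2.INTER_CUBIC),cv2.resize(c["im"][170:240,120:190],(400,400),interpolation=cv2.INTER_CUBIC)]))
E
```

```text
t 66.9 at [0.5632 0.0118 0.0844] yaw 168.0  TURN [-0.01 -0.07 -0.02]  SHIFT [-0.12  0.14  2.21] (after turn)
[307.7 214.8] [ 0.4244 -0.1141] -3.5 0.08764853980039444
[327.1 174.8] [ 0.5491 -0.178 ] -9.7 0.09230380580280984
```

View pics/s8.png

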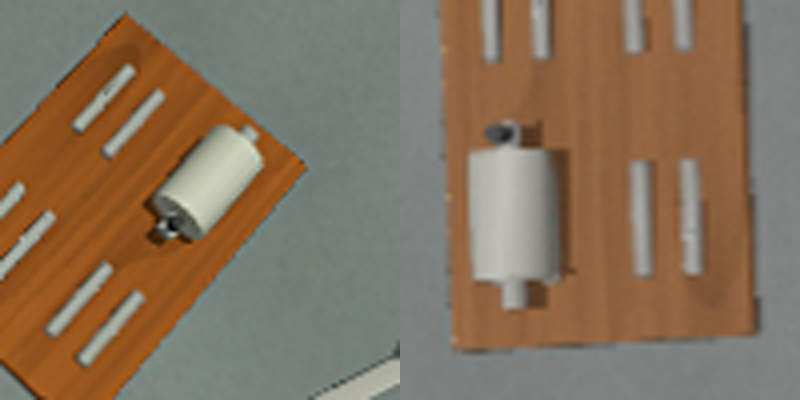

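L3 is bedded in its trough; the pin at (500,133) against the stub at (510,130) matches the parallax of an upright pin. Continuing with L2.

```bash
python3 -m jog '[[0,0,0,-0.12,0.12,1,1],[0,0,0,0,0,1,1],[0,0,0,0,0,0.2,1],[0,0,0,0,0,0,1],[0,0,0,0,0,0,0.3]]' >/dev/null
python3 -m jog '[[0,0,0,0,0,0,0.2],[0,0,0,0,0,0,0.1],[0,0,0,0,0,0,0.05],[0,0,0,0,0,0,-1],[0,0,0,0,0,0,-1]]' 40
python3 -m jog '[[0,0,0,0,0,0,-1],[0,0,0,0,0,0,-1],[0,0,0,0,0,0,-1]]'
python3 -m jog '[[0,0,0,0,0,-1,-1],[0,0,0,0,0,-1,-1],[0,0,0,0,0,-1,-1],[0,0,0,0,0,-1,-1],[0,0,0,0,0,0,-1]]'
python3 - <<'E'
from h import *
plan(.5855,.4192,.14,1.9)
E
```

```text
t: 68.22
tool_pos: [0.57, 0.0145, 0.0216]
tool_rot: [0.328, 3.124, 0.0]
contact_force: [-1.4, 1.5, 4.3]
opening: 0.0426
grip_force: 40.8
t: 68.6
tool_pos: [0.57, 0.0145, 0.0216]
tool_rot: [0.328, 3.124, 0.0]
contact_force: [-1.8, 0.2, 5.1]
opening: 0.0427
grip_force: 40.8
t: 69.22
tool_pos: [0.571, 0.0142, 0.1427]
tool_rot: [0.327, 3.12, -0.0]
contact_force: [-0.0, 1.0, -2.9]
opening: 0.0422
grip_force: 42.1
t 69.2 at [0.571  0.0142 0.1427] yaw 168.0  TURN [-0.    0.05 -2.78]  SHIFT [-0.93 13.48  0.09] (after turn)
```

```bash
python3 -m jog '[[0,0,-1,0,0,0,-1],[0,0,-1,0,0,0,-1],[0,0,-0.78,0,0,0,-1],[0,0,0,-0.065,0.9,0,-1],[0,0,0,-0.065,0.9,0,-1]]' >/dev/null
python3 -m jog '[[0,0,0,-0.065,0.9,0,-1],[0,0,0,-0.065,0.9,0,-1],[0,0,0,-0.065,0.9,0,-1],[0,0,0,-0.065,0.9,0,-1],[0,0,0,-0.065,0.9,0,-1]]' >/dev/null
python3 -m jog '[[0,0,0,-0.065,0.9,0,-1],[0,0,0,-0.065,0.9,0,-1],[0,0,0,-0.065,0.9,0,-1],[0,0,0,-0.065,0.9,0,-1],[0,0,0,-0.065,0.9,0,-1]]' >/dev/null
python3 -m jog '[[0,0,0,-0.065,0.9,0,-1],[0,0,0,-0.065,0.9,0,-1],[0,0,0,0,0.9,1,-1],[0,0,0,0,0,1,-1],[0,0,0,0,0,0,-1]]' >/dev/null
python3 - <<'E'
from h import *
plan(.587,.4192,.0285,1.9)
E
```

```text
t 71.7 at [0.58   0.4189 0.075 ] yaw -178.0  TURN [-0.06 -0.1   0.01]  SHIFT [-0.23  0.    1.55] (after turn)
```

```bash
python3 -m jog '[[0.5,0,0,-0.1,0,0.7,-1],[0,0,0,0,0,0.5,-1],[0,0,0,0,0,0.15,-1],[0,0,0,0,0,0,-1],[0,0,0,0,0,0,-1]]'
python3 - <<'E'
from h import *
plan(.587,.4192,.0285,1.9)
E
```

```text
t: 72.35
tool_pos: [0.587, 0.4195, 0.0417]
tool_rot: [-0.052, 3.138, -0.067]
contact_force: [0.2, 0.1, -3.1]
opening: 0.0429
grip_force: 42.1
t 72.3 at [0.587  0.4195 0.0417] yaw -178.1  TURN [-0.49  0.02  0.  ]  SHIFT [ 0.   -0.01  0.44] (after turn)
```

```bash
python3 -m jog '[[0,0,0,0,0,0.4,-1],[0,0,0,0,0,0,-1],[0,0,0,0,0,0,-1]]'
python3 -m jog '[[0,0,0,0,0,0.05,-1],[0,0,0,0,0,0,-1],[0,0,0,0,0,0,0.3],[0,0,0,0,0,0,0.3],[0,0,0,0,0,0,0.3]]'
python3 -m jog '[[0,0,0,0,0,-1,0.3],[0,0,0,0,0,-1,0.3],[0,0,0,0,0,-1,1],[0,0,0,0,0,-1,1],[-0.5,0,0,0,0,0,1]]'
python3 - <<'E'
from h import *
plan(.4303,-.1133,.14,-2.5)
c=get("top")
for r in pins(c): pass
E
```

```text
t: 72.72
tool_pos: [0.586, 0.4187, 0.0281]
tool_rot: [0.053, -3.14, 0.069]
contact_force: [-0.3, 1.2, -2.3]
opening: 0.0427
grip_force: 42.1
t: 73.35
tool_pos: [0.5866, 0.4189, 0.0272]
tool_rot: [-0.053, 3.139, -0.068]
contact_force: [0.1, -0.8, -0.8]
opening: 0.0558
grip_force: 0.0
t: 73.97
tool_pos: [0.5881, 0.4259, 0.1515]
tool_rot: [-0.054, 3.135, 0.007]
contact_force: [0.1, 0.2, -1.3]
opening: 0.0855
grip_force: 0.0
t 74.0 at [0.5881 0.4259 0.1515] yaw -178.0  TURN [0.06 0.07 0.9 ]  SHIFT [  4.47 -18.19   0.38] (after turn)
[307.7 214.7] [ 0.4246 -0.1145] yaw -2.5 w 0.044 pin a 0.049 off 0.0011 npx 5.0 stub 1.7033002771120638e-05
[327.1 174.9] [ 0.5498 -0.1787] yaw -9.8 w 0.044 pin a 0.045 off 0.0016 npx 5.6 stub -4.7051699341104335e-05
```

R3: 20 rows of (0.22, −0.91).

```bash
python3 -m jog '[[0,0,0.9,0,0,0,1],[0,0,0,0.22,-0.91,0,1],[0,0,0,0.22,-0.91,0,1],[0,0,0,0.22,-0.91,0,1],[0,0,0,0.22,-0.91,0,1]]' >/dev/null
python3 -m jog '[[0,0,0,0.22,-0.91,0,1],[0,0,0,0.22,-0.91,0,1],[0,0,0,0.22,-0.91,0,1],[0,0,0,0.22,-0.91,0,1],[0,0,0,0.22,-0.91,0,1]]' >/dev/null
python3 -m jog '[[0,0,0,0.22,-0.91,0,1],[0,0,0,0.22,-0.91,0,1],[0,0,0,0.22,-0.91,0,1],[0,0,0,0.22,-0.91,0,1],[0,0,0,0.22,-0.91,0,1]]' >/dev/null
python3 -m jog '[[0,0,0,0.22,-0.91,0,1],[0,0,0,0.22,-0.91,0,1],[0,0,0,0.22,-0.91,0,1],[0,0,0,0.22,-0.91,0,1],[0,0,0,0.22,-0.91,0,1]]' >/dev/null
python3 -m jog '[[0,0,0,0.22,-0.91,0,1],[0,0,0,0,0,1,1],[0,0,0,0,0,1,1],[0,0,0,0,0,0,1],[0,0,0,0,0,0,1]]' >/dev/null
python3 - <<'E'
from h import *
plan(.4303,-.1133,.018,-2.5)
s=get("scene"); c=get("top")
cv2.imwrite("pics/s9.png",np.hstack([cv2.resize(s["im"][270:390,310:430],(400,400),interpolation=cv2.INTER_CUBIC),cv2.resize(c["im"][140:240,107:207],(400,400),interpolation=cv2.INTER_CUBIC)]))
E
```

```text
t 77.2 at [ 0.4303 -0.1156  0.0878] yaw 177.4  TURN [-0.01  0.01 -0.01]  SHIFT [0.   0.08 2.33] (after turn)
```

View pics/s9.png

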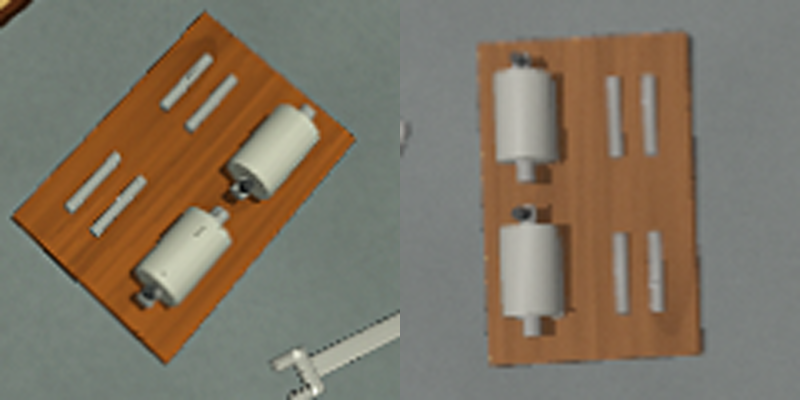

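```bash
python3 -m jog '[[0,0,0,0,0.05,1,1],[0,0,0,0,0,1,1],[0,0,0,0,0,0.2,1],[0,0,0,0,0,0,1],[0,0,0,0,0,0,0.3]]' >/dev/null
python3 -m jog '[[0,0,0,0,0,0,0.2],[0,0,0,0,0,0,0.1],[0,0,0,0,0,0,0.05],[0,0,0,0,0,0,-1],[0,0,0,0,0,0,-1]]' 40 >/dev/null
python3 -m jog '[[0,0,0,0,0,0,-1],[0,0,0,0,0,0,-1],[0,0,0,0,0,0,-1]]'
python3 -m jog '[[0,0,0,0,0,-1,-1],[0,0,0,0,0,-1,-1],[0,0,0,0,0,-1,-1],[0,0,0,0,0,-1,-1],[0,0,0,0,0,0,-1]]'
python3 - <<'E'
from h import *
plan(.4623,.335,.14,1.9)
c=get("top")
for f in [(133,134,150,160),(133,134,190,199)]: pass
h=cv2.cvtColor(c["im"],cv2.COLOR_BGR2HSV)
for y0,y1,x0,x1 in((151,163,126,149),(188,200,127,150)):
    print("cols",x0,x1)
    for r in range(y0,y1): print(r," ".join("%3d%s"%(h[r,k,2],"w" if h[r,k,1]>75 else " ") for k in range(x0,x1)))
E
```

```text
t: 78.88
tool_pos: [0.4301, -0.114, 0.0214]
tool_rot: [0.071, 3.141, 0.0]
contact_force: [-2.2, 2.0, 5.3]
opening: 0.0428
grip_force: 40.5
t: 79.5
tool_pos: [0.431, -0.1145, 0.1424]
tool_rot: [0.07, 3.137, -0.003]
contact_force: [0.0, -0.1, -3.2]
opening: 0.0428
grip_force: 42.7
t 79.5 at [ 0.431  -0.1145  0.1424] yaw 177.4  TURN [-0.02  0.04 -0.89]  SHIFT [-1.54 14.94  0.08] (after turn)
cols 126 149
151 135  142w 143w 138w 138w 149w 154w 146w 143w 148w 148w 149w 150w 152w 148w 145w 138w 141w 142w 144w 144w 141w 150w
152 141w 149w 147w 144w 141w 142w 146w 144w 143w 132w 140w 147w 144w 149w 147w 145w 139w 140w 140w 144w 144w 141w 147w
153 149w 152w 147w 142w 142w 140w 145w 146w 124w 102  107  115w 136  135w 147w 146w 138w 139w 140w 141w 143w 141w 148w
154 148  149w 146w 142w 140w 143w 145w 145w 113w  87   83   69  100  102  120w 117w 114w 140w 139w 142w 142w 141w 148w
155 135  147w 147w 142w 139w 142w 144w 143w 127w  97   73   49   70   89   91w  92w  88w 112w 138w 141w 139w 140w 148w
156 133  145w 146w 144w 140w 141w 145w 143w 139w 147  115   88  118   94   93w  91w  87w  91w 140w 1
[... 1473 characters left out ...]
 145w 143w 138w 142w 144w 139w 110w  79   62   44   97  122   83w  83w  82w  95w 135w 138w 139w 137w 141w
195 123  147w 145w 141w 136w 142w 144w 142w 142w 131w 123  150  144  124   82w  86w  84w  96w 137w 138w 137w 137w 143w
196 121  146w 142w 144w 139w 145w 154  156  168  170  182  184  179  172  165  150  139  130  108   97w  93w  91w 112w
197 105  143w 143w 145w 133w 160  169  174  179  181  187  187  184  177  167  159  147  133  112   88w  87w  87w 107w
198 124  145w 142w 146w 134w 161  171  175  179  181  186  187  184  175  166  157  149  135  113   88w  88w  85w 108w
199 127  146w 141w 144w 134w 161  171  176  180  183  186  186  184  176  167  157  147  133  111   94   85w  87w 107w
```

L2's pin is about 4–5° off and L3's about 0°, both fine. Carrying R3 to the near-inner trough.

```bash
python3 -m jog '[[0,0,-0.9,0,0,0,-1],[0,0,0,-0.09,0.88,0,-1],[0,0,0,-0.09,0.88,0,-1],[0,0,0,-0.09,0.88,0,-1],[0,0,0,-0.09,0.88,0,-1]]' >/dev/null
python3 -m jog '[[0,0,0,-0.09,0.88,0,-1],[0,0,0,-0.09,0.88,0,-1],[0,0,0,-0.09,0.88,0,-1],[0,0,0,-0.09,0.88,0,-1],[0,0,0,-0.09,0.88,0,-1]]' >/dev/null
python3 -m jog '[[0,0,0,-0.09,0.88,0,-1],[0,0,0,-0.09,0.88,0,-1],[0,0,0,-0.09,0.88,0,-1],[0,0,0,-0.09,0.88,0,-1],[0,0,0,-0.09,0.88,0,-1]]' >/dev/null
python3 -m jog '[[0,0,0,-0.09,0.88,0,-1],[0,0,0,-0.09,0.88,0,-1],[0,0,0,-0.09,0.88,0,-1],[0,0,0,0,0,0,-1],[0,0,0,0,0,0,-1]]' >/dev/null
python3 - <<'E'
from h import *
plan(.4623,.335,.0285,1.9)
E
```

```text
t 82.0 at [0.4595 0.3351 0.1385] yaw -178.1  TURN [-0.03 -0.04  0.01]  SHIFT [-0.09 -0.01  3.67] (after turn)
```

```bash
python3 -m jog '[[0,0,0,-0.07,0,1,-1],[0,0,0,0,0,1,-1],[0,0,0,0,0,0.7,-1],[0,0,0,0,0,0.5,-1],[0,0,0,0,0,0.2,-1]]' >/dev/null
python3 -m jog '[[0,0,0,0,0,0,-1],[0,0,0,0,0,0,-1],[0,0,0,0,0,0,-1]]'
python3 - <<'E'
from h import *
plan(.4623,.335,.0280,1.9)
E
```

```text
t: 83.05
tool_pos: [0.4634, 0.3366, 0.04]
tool_rot: [-0.053, 3.14, 0.001]
contact_force: [0.6, -0.2, -2.9]
opening: 0.0426
grip_force: 42.7
t 83.0 at [0.4634 0.3366 0.04  ] yaw -178.1  TURN [0.01 0.02 0.01]  SHIFT [ 0.04 -0.05  0.4 ] (after turn)
```

```bash
python3 -m jog '[[0,0,0,0,-0.05,0.38,-1],[0,0,0,0,0,0,-1],[0,0,0,0,0,0,-1]]'
python3 -m jog '[[0,0,0,0,0,0.05,-1],[0,0,0,0,0,0,-1],[0,0,0,0,0,0,0.3],[0,0,0,0,0,0,0.3],[0,0,0,0,0,0,0.3]]'
python3 -m jog '[[0,0,0,0,0,-1,0.3],[0,0,0,0,0,-1,0.3],[0,0,0,0,0,-1,1],[0,0,0,0,0,-1,1],[0,0,0,0,0,0,1]]'
python3 - <<'E'
from h import *
plan(.5505,-.1768,.14,-9.7)
c=get("top")
for r in pins(c): pass
E
```

```text
t: 83.42
tool_pos: [0.4632, 0.3349, 0.0277]
tool_rot: [-0.053, 3.14, 0.001]
contact_force: [2.3, 0.8, -1.8]
opening: 0.0427
grip_force: 42.8
t: 84.05
tool_pos: [0.4626, 0.3346, 0.0258]
tool_rot: [0.053, -3.141, 0.0]
contact_force: [0.7, 0.1, -0.7]
opening: 0.0556
grip_force: 0.0
t: 84.68
tool_pos: [0.4645, 0.3356, 0.1492]
tool_rot: [-0.053, 3.136, 0.004]
contact_force: [0.8, 1.0, -0.1]
opening: 0.0855
grip_force: 0.0
t 84.7 at [0.4645 0.3356 0.1492] yaw -178.1  TURN [0.04 0.06 2.32]  SHIFT [ -5.7  -16.35   0.31] (after turn)
[327.1 174.9] [ 0.5485 -0.1785] yaw -9.7 w 0.044 pin a 0.046 off 0.0014 npx 6.0 stub -6.43038011976624e-05
```

Finally R2: 18 rows of (−0.32, −0.91).

```bash
python3 -m jog '[[0,0,1,0,0,0,1],[0,0,1,0,0,0,1],[0,0,0.32,0,0,0,1],[0,0,0,-0.32,-0.91,0,1],[0,0,0,-0.32,-0.91,0,1]]' >/dev/null
python3 -m jog '[[0,0,0,-0.32,-0.91,0,1],[0,0,0,-0.32,-0.91,0,1],[0,0,0,-0.32,-0.91,0,1],[0,0,0,-0.32,-0.91,0,1],[0,0,0,-0.32,-0.91,0,1]]' >/dev/null
python3 -m jog '[[0,0,0,-0.32,-0.91,0,1],[0,0,0,-0.32,-0.91,0,1],[0,0,0,-0.32,-0.91,0,1],[0,0,0,-0.32,-0.91,0,1],[0,0,0,-0.32,-0.91,0,1]]' >/dev/null
python3 -m jog '[[0,0,0,-0.32,-0.91,0,1],[0,0,0,-0.32,-0.91,0,1],[0,0,0,-0.32,-0.91,0,1],[0,0,0,-0.32,-0.91,0,1],[0,0,0,-0.32,-0.91,0,1]]' >/dev/null
python3 -m jog '[[0,0,0,-0.3,-0.9,0,1],[0,0,0,0,0,1,1],[0,0,0,0,0,1,1],[0,0,0,0,0,0,1],[0,0,0,0,0,0,1]]' >/dev/null
python3 - <<'E'
from h import *
plan(.5505,-.1768,.018,-9.7)
E
```

```text
t 87.8 at [ 0.5503 -0.1784  0.0865] yaw 170.3  TURN [-0.    0.    0.01]  SHIFT [0.   0.05 2.28] (after turn)
```

```bash
python3 -m jog '[[0,0,0,0,0.04,1,1],[0,0,0,0,0,1,1],[0,0,0,0,0,0.2,1],[0,0,0,0,0,0,1],[0,0,0,0,0,0,0.3]]' >/dev/null
python3 -m jog '[[0,0,0,0,0,0,0.2],[0,0,0,0,0,0,0.1],[0,0,0,0,0,0,0.05],[0,0,0,0,0,0,-1],[0,0,0,0,0,0,-1]]' 40 >/dev/null
python3 -m jog '[[0,0,0,0,0,0,-1],[0,0,0,0,0,0,-1],[0,0,0,0,0,0,-1]]'
python3 -m jog '[[0,0,0,0,0,-1,-1],[0,0,0,0,0,-1,-1],[0,0,0,0,0,-1,-1],[0,0,0,0,0,-1,-1],[0,0,0,0,0,0,-1]]'
python3 - <<'E'
from h import *
plan(.5873,.3392,.14,1.9)
E
```

```text
t: 89.48
tool_pos: [0.5504, -0.1774, 0.0206]
tool_rot: [0.265, 3.13, -0.001]
contact_force: [-1.9, 0.6, 5.5]
opening: 0.0427
grip_force: 40.8
t: 90.1
tool_pos: [0.5514, -0.1776, 0.1415]
tool_rot: [0.265, 3.127, -0.002]
contact_force: [-0.2, -0.5, -2.8]
opening: 0.0426
grip_force: 42.5
t 90.1 at [ 0.5514 -0.1776  0.1415] yaw 170.3  TURN [-0.01  0.04 -2.32]  SHIFT [-1.77 17.18  0.05] (after turn)
```

```bash
python3 -m jog '[[0,0,-1,0,0,0,-1],[0,0,-1,0,0,0,-1],[0,0,-0.33,0,0,0,-1],[0,0,0,-0.09,0.9,0,-1],[0,0,0,-0.09,0.9,0,-1]]' >/dev/null
python3 -m jog '[[0,0,0,-0.09,0.9,0,-1],[0,0,0,-0.09,0.9,0,-1],[0,0,0,-0.09,0.9,0,-1],[0,0,0,-0.09,0.9,0,-1],[0,0,0,-0.09,0.9,0,-1]]' >/dev/null
python3 -m jog '[[0,0,0,-0.09,0.9,0,-1],[0,0,0,-0.09,0.9,0,-1],[0,0,0,-0.09,0.9,0,-1],[0,0,0,-0.09,0.9,0,-1],[0,0,0,-0.09,0.9,0,-1]]' >/dev/null
python3 -m jog '[[0,0,0,-0.09,0.9,0,-1],[0,0,0,-0.09,0.9,0,-1],[0,0,0,-0.09,0.9,0,-1],[0,0,0,-0.09,0.9,0,-1],[0,0,0,-0.09,0.9,0,-1]]' >/dev/null
python3 -m jog '[[0,0,0,-0.09,0.9,0,-1],[0,0,0,-0.09,0.9,0,-1],[0,0,0,0,0,0,-1],[0,0,0,0,0,0,-1],[0,0,0,0,0,0,-1]]' >/dev/null
python3 - <<'E'
from h import *
plan(.5873,.3392,.027,1.9)
E
```

```text
t 93.2 at [0.5837 0.3364 0.1394] yaw -178.1  TURN [-0.01 -0.01  0.  ]  SHIFT [-0.12  0.09  3.75] (after turn)
```

```bash
python3 -m jog '[[0,0,0,-0.12,0.09,1,-1],[0,0,0,0,0,1,-1],[0,0,0,0,0,0.7,-1],[0,0,0,0,0,0.5,-1],[0,0,0,0,0,0.2,-1]]' >/dev/null
python3 -m jog '[[0,0,0,0,0,0,-1],[0,0,0,0,0,0,-1],[0,0,0,0,0,0,-1]]'
python3 - <<'E'
from h import *
plan(.5873,.3392,.0275,1.9)
E
```

```text
t: 94.22
tool_pos: [0.588, 0.3404, 0.0392]
tool_rot: [-0.054, 3.139, 0.001]
contact_force: [0.1, 0.6, -3.5]
opening: 0.0426
grip_force: 42.5
t 94.2 at [0.588  0.3404 0.0392] yaw -178.0  TURN [0.01 0.02 0.02]  SHIFT [ 0.03 -0.04  0.39] (after turn)
```

```bash
python3 -m jog '[[0,0,0,0,-0.04,0.38,-1],[0,0,0,0,0,0,-1],[0,0,0,0,0,0,-1]]'
python3 -m jog '[[0,0,0,0,0,0.05,-1],[0,0,0,0,0,0,-1],[0,0,0,0,0,0,0.3],[0,0,0,0,0,0,0.3],[0,0,0,0,0,0,0.3]]'
python3 -m jog '[[0,0,0,0,0,-1,0.3],[0,0,0,0,0,-1,0.3],[0,0,0,0,0,-1,1],[0,0,0,0,0,-1,1],[0,0,0,0,0,-1,1]]'
python3 -m jog '[[0,0,0,0,-1,0,1],[0,0,0,0,-1,0,1],[0,0,0,0,-1,0,1],[0,0,0,0,-1,0,1],[0,0,0,0,-1,0,1]]' >/dev/null
python3 -m jog '[[0,0,0,0,-1,0,1],[0,0,0,0,-1,0,1],[0,0,0,0,-1,0,1],[0,0,0,0,-1,0,1],[0,0,0,0,0,0,1]]'
python3 - <<'E'
from h import *
s=get("scene"); c=get("top"); h=cv2.cvtColor(c["im"],cv2.COLOR_BGR2HSV)
for y0,y1,x0,x1 in((150,160,150,176),(188,200,150,176)):
    print("cols",x0,x1)
    for r in range(y0,y1): print(r," ".join("%3d%s"%(h[r,k,2],"w" if h[r,k,1]>75 else " ") for k in range(x0,x1)))
cv2.imwrite("pics/s10.png",np.hstack([cv2.resize(s["im"][270:390,310:430],(400,400),interpolation=cv2.INTER_CUBIC),cv2.resize(c["im"][140:240,107:207],(400,400),interpolation=cv2.INTER_CUBIC)]))
cv2.imwrite("pics/f_s.png",s["im"])
E
```

```text
t: 94.6
tool_pos: [0.5877, 0.3391, 0.0268]
tool_rot: [-0.054, 3.14, 0.001]
contact_force: [1.4, 0.7, -2.3]
opening: 0.0426
grip_force: 42.7
t: 95.22
tool_pos: [0.5872, 0.3388, 0.0249]
tool_rot: [0.054, -3.141, 0.0]
contact_force: [0.0, -0.2, -0.5]
opening: 0.055
grip_force: 0.0
t: 95.85
tool_pos: [0.5872, 0.3388, 0.1759]
tool_rot: [0.054, -3.141, 0.0]
contact_force: [0.2, -0.5, -0.3]
opening: 0.0853
grip_force: 0.0
t: 97.1
tool_pos: [0.5967, 0.0675, 0.175]
tool_rot: [0.05, -3.141, 0.0]
contact_force: [0.5, 0.3, -0.3]
opening: 0.0853
grip_force: 0.0
cols 150 176
150 162w 162w 153w 153w 152w 147w 140w 143w 145w 136w 125w 117w 125w 130w 143w 152w 149w 148w 147w 145w 142w 142w 145w 148w 151w 148w
151 156w 155w 149w 153w 152w 146w 138w 141w 144w 127w  93   88   90   97  130  153w 149w 147w 147w 144w 142w 142w 145w 149w 150w 148w
152 155w 155w 148w 154w 152w 147w 139w 140w 143w 131w 102   84   77   72   99  119w 117w 128w 147w 144w 141w 143w 145w 148w 151w 148w
153 156w 154w 148w 152w 153w 147w 138w 140w 142w 137w 127w  98   61   79   96   94w  95w 119w 147w 145w 143w 143w 144w 148w 151w 1
[... 1728 characters left out ...]
 140w 142w 143w 143w 145w 145w
195 151w 142w 143w 147w 151w 146w 143w 140w 133w 145w 161  161  158  160  166  166  157  150  138  134  135w 140w 142w 143w 145w 143w
196 150w 143w 142w 148w 151w 146w 140w 149  167  176  179  184  189  192  193  187  177  168  158  147  130  107   93w  96w 126w 144w
197 149w 144w 141w 146w 151w 146w 138w 146  168  179  182  186  190  194  194  188  178  170  160  148  130  107   92w  90w 123w 143w
198 148w 145w 142w 146w 151w 145w 139w 145  168  179  182  186  190  194  194  187  179  170  160  148  131  107   90w  89w 123w 143w
199 150w 146w 142w 145w 149w 142w 137w 146  170  178  184  186  191  195  194  188  178  170  158  150  130  105   91w  88w 124w 142w
```

View pics/s10.png

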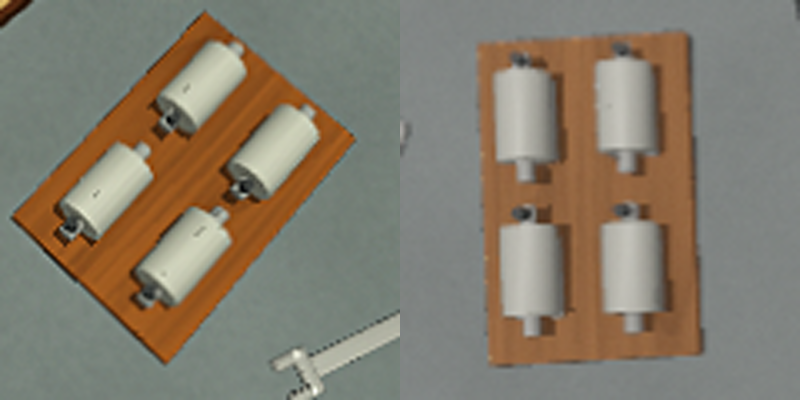

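View pics/f_s.png

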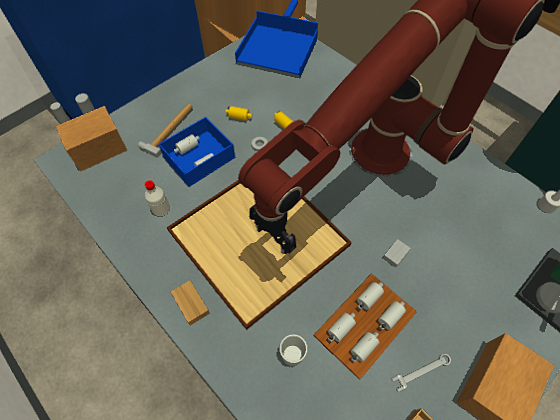

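All four rollers are bedded with pins up: from above, the pins sit at (520,60), (620,48), (521,213) and (626,210), within about 5° once parallax is removed. Both blanks are in the crate, everything else is where it was, and the arm is clear.

```bash
python3 -c "
from station import finish_job; print(finish_job())"
```

```text
the job is handed in; nothing more can be done
None
```

I handed the job in at about 97 s: all four pinned rollers lie in their own troughs, pins up within about 5° by the last pictures, both blanks are in the blue crate and nothing else on the bench was disturbed; the hand-in gave no verdict.

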